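Set up a drip check point in a row of grow blocks

TASK

Set up the drip check point in the gap of the row: lay the terracotta-coloured drain strip flat on the bench midway between the two large planted blocks and in line with them, then stand the small block with the planting hole upright in the strip at its left end and the small solid block at its right end (left and right as seen from the robot), leaving a clear gap between the two. Set the seedling plug upright in the planting hole, right down on its floor, and stand the catch cup upright on the bench directly behind the strip (the side away from the robot), centred on the strip's length and about a finger's width (15 mm) clear of it. Do not shift the pen meter or the snips that lie about.

Things in the scene. Friction and masses are not known exactly. Their poses are not given: they have to be found in the camera images.
- left_plant: Large white film-wrapped mineral-wool block with a leafy plant, fixed on the bench at the robot's left: 100 x 100 mm, 65 mm high; firm stem to 125 mm above the bench, soft leaves to 145 mm, 45 mm about the middle. Origin: centre of its underside. Its y axis points left along the row, away from the other large block; x to the back, square to the row (row askew by up to 0.12 rad).
- right_plant: The other large planted block, just like the first, fixed on the bench on the robot's right, 310 to 330 mm from it, centre to centre, along the row, and turned the same way. Origin: centre of its underside. Its y axis points along the row to the left large block.
- strip: Drain strip: a shallow open terracotta-coloured plastic trough, outside 64 mm wide (its x) by 150 mm long (its y) by 14 mm high; walls and floor 2.5 mm thick, so inside 59 x 145 mm. Loose, 70 g. Origin: centre of its underside; z up. Its two ends are alike, either may be the left one. It can be gripped across its width.
- holed_block: Small white film-wrapped mineral-wool block, rigid, 50 x 50 mm, 55 mm high, with a round planting hole in the middle of its brown top, 32 mm in diameter and 16 mm deep. Loose, about 120 g. Origin: centre of its underside; x and y square to its sides, z up.
- solid_block: Small white film-wrapped mineral-wool block just like the holed one (50 x 50 mm, 55 mm high, about 120 g, rigid), but with a plain brown top without a hole. Loose. Origin: centre of its underside; x and y square to its sides, z up.
- plug: Seedling plug: an upright brown mineral-wool cylinder 25 mm in diameter and 40 mm high, rigid, foot slightly tapered, with a two-leaved sprout on top that can be touched without effect, 28 mm across, rising about 20 mm above the plug. Loose, about 30 g. Origin: centre of its underside; z up. Seated in the planting hole it stands 24 mm out of it.
- cup: Catch cup: an open plain white plastic cup, mouth up, outer radius 29 mm at the rim, a little narrower towards the foot (never wider than the rim), 70 mm high, wall 3 mm. Loose, about 50 g. Origin: centre of its underside; z up.
- pen_meter: Pen meter lying flat on the bench at the back left: grey body with a white cap, about 160 mm long (its y), 32 mm wide (its x), 22 mm high. Loose, to be left alone. Origin: on the bench under its middle.
- snips: Trimming snips lying flat at the back right: two black finger loops and a pair of short steel blades, about 145 mm long (its y), 75 mm wide, 10 mm high. Loose, to be left alone. Origin: on the bench under its middle; its y axis points to the blade tips.
Things that resemble listed ones, but are neither listed nor needed, are in the scene too. What is meant by the strip is not green, pink or yellow, and is the larger of those in its own colour.

How it is judged:
By the outcome, as a careful person would: the job done as asked, in the order asked, and still so for the second after the job is handed in, with the robot touching nothing.
It also fails if it takes over 120 s, if anything falls off the work surface, if the arm or the gripper's body presses on something with over 40 N, if the wrist force passes 120 N, or if a joint passes its speed limit or range.

ROBOT

A 6-joint arm with a two-finger parallel gripper is mounted at the origin on the work surface. World frame = base frame: x ahead of the robot, y to its left, z up, the work surface at z = 0. Lengths are in m, angles in rad, forces in N, time in s.
With the tool pointing down it reaches from about 0.375 to 0.825 m from the base axis. Payload 5.5 kg.
Tool frame: the origin (TCP) lies on the centre line of the jaws, within the pads' length; the fingertips stand 25 mm ahead of it and the grasp point (between the pads) lies 6 mm ahead of it (env.tcp_to_tips is the distance from the TCP to the fingertips, in m); z points along the fingers, y is the line along which they close (so a half turn about z gives the same grasp; the last joint's range is limited). The gripper opens to 85 mm and grips with 20 to 120 N. Pads are 22 mm wide; open, the fingers measure 114 mm over their backs; the gripper's body (76 mm by 85 mm) begins 54 mm behind the grasp point. The pads swing forward as they close: fully open they stand 13 mm farther back than shut.
Start: joints at [1.156, 0.314, -0.047, 1.21, 0, 1.571], TCP at [0.242, 0.549, 0.256] pointing down, gripper open.
Joint ranges: [-2.67, 2.67], [-0.69, 1.73], [-1.03, 1.25], [-2.08, 2.16], [-1.42, 1.45], [-3.14, 3.14]. Speed limits (rad/s): [2.39, 2.39, 3.01, 3.14, 3.14, 3.14].

INTERFACE

Orientations are given as a unit quaternion [w, x, y, z].
In Python, from workcell import env gives the robot as it stands.
- The arm moves only by the tool carry_out, never from a script. Its argument "motion" is a list of rows, each a list of 2 entries, a list of its own where there are three numbers: the shift along the tool's x, y, z in mm, then the turn, a rotation vector about the tool's x, y, z in rad. A call has 1 to 5 rows; each row shifts and turns the commanded pose from where the row before left it, along the tool's axes as they then stand; what a row does not reach is not made up. A row lasts 1/12 s, in which the tool goes at most 41.7 mm and 7.16 degrees, less where a joint would pass 70% of its speed; a pose out of reach is approached as far as the arm can. A call is refused whole if a number of a shift passes 41.7 or a number of a turn 0.125, either way. A call with a gripper value outside its range is refused whole. "claw" is the finger opening in mm, from 0 to 85.4, set as the call begins (left out, the last holds). The fingers move at their own pace and stop on an object; "squeeze" is the grip in N (left out, the last holds). Time passes only in rows, so rows that do not move let the fingers close. It gives the time, the measured TCP pose, the force, the opening and the grip force at its end, in the units of the state.
- env.observe(): the state, without advancing time (a new reading comes with each control period).
- env.camera(name): name is "side" or "top" or "wrist"; returns a dict with "frame" (384x512x3 uint8, blue, green, red), "intrinsics" (3x3 intrinsics, pixels), "rvec" (rotation vector, rad) and "tvec" (3), from world to camera coordinates, as OpenCV has them; the wrist camera has in their place "tool_from_camera" (4x4, takes a point from camera to tool coordinates, whose origin is the TCP and whose axes are the flange's). Camera axes: x right, y down, z forward; pixel columns grow to the right and rows downward; lengths in m; the calibration is good to about 2 mm. A picture is of the moment at which its call begins: read the wrist's pose just before it. There is no depth.
- env.sign_off(): hands the job in; it is judged then, once.
The state is a dict: "time": time; "joints": joint angles; "joint_vel": joint speeds; "tau": joint torques, N m; "tcp_pos": TCP position; "orientation": TCP orientation; "ft_force": force on the tool from outside, world axes, zero at the start; "wrist_torque": the same for the moment, N m; "finger_gap": finger opening in m; "grasp_force": force on a finger pad.
Only numpy, scipy, OpenCV 4.12 (cv2) and the standard library are available. Lean on these libraries where they do the work, as an engineer would, in place of code of your own. Each camera call takes 0.05 s, during which the arm holds its last target. There are 200 camera calls.

## Working session

There is one attempt and no reset: what is moved stays moved. The work goes in short steps, Python scripts to look and compute and a tool call to move; the robot and the scene stay as the last step left them, time stands still between calls to the robot, and variables do not carry over. Pictures are saved under pics/ and viewed, at most 14 in all, crops included, and the job is handed in when it is done.

Besides the shell and the picture viewer there is one more tool, called after ">>>" as name([rows], argument=value, ...), one row to a line, values as JSON. carry_out: Moves the arm, as the interface text tells. Its arguments: {"type":"object","properties":{"motion":{"type":"array"},"claw":{"type":"number"},"squeeze":{"type":"number"}},"required":["motion"]}

```bash
mkdir -p pics; ls; cat > h.py <<'E'
import numpy as np, cv2
from workcell import env
from scipy.spatial.transform import Rotation as R
def shot(name,fn=None):
    s=env.observe(); c=env.camera(name)
    if fn: cv2.imwrite('pics/'+fn,c['frame'])
    K=np.array(c['intrinsics'],float)
    if name=='wrist':
        w,x,y,z=s['orientation']; T=np.eye(4);T[:3,:3]=R.from_quat([x,y,z,w]).as_matrix();T[:3,3]=s['tcp_pos']
        M=T@np.array(c['tool_from_camera']); Rw=M[:3,:3]; o=M[:3,3]
    else:
        Rc=cv2.Rodrigues(np.array(c['rvec'],float))[0]; Rw=Rc.T; o=-Rc.T@np.array(c['tvec'],float).ravel()
    return dict(f=c['frame'],K=K,R=Rw,o=o)
def ray(c,u,v,z):
    d=c['R']@np.linalg.inv(c['K'])@np.array([u,v,1.]); t=(z-c['o'][2])/d[2]; return c['o']+t*d
def proj(c,p):
    q=c['K']@(c['R'].T@(np.array(p,float)-c['o'])); return q[:2]/q[2]
E
python3 - <<'E'
from h import *
import pickle
for n in('top','side'):
    c=shot(n); pickle.dump(c,open(n+'0.pkl','wb')); cv2.imwrite(f'pics/{n}0.png',cv2.resize(c['f'],(800,600),interpolation=cv2.INTER_CUBIC)); print(n,c['o'],c['K'][0,0])
print(env.observe())
E
```

```text
pics
top [0.31368055 0.02435736 1.13240149] 394.41258622965444
side [ 0.21963501 -1.0435683   0.66891159] 420.73799176855835
{'time': 0.1, 'joints': array([ 1.15597714e+00,  3.14121250e-01, -4.79895242e-02,  1.21016618e+00,
       -3.39779404e-06,  1.57082203e+00]), 'joint_vel': array([ 2.66336002e-04, -3.76231928e-03,  2.26441433e-03, -4.49205556e-05,
       -1.04460605e-03, -1.27554132e-03]), 'tau': array([ 5.09122801e-04, -5.40768242e+01,  3.40540946e+01,  1.12787535e-02,
       -1.19619421e-05, -6.37281374e-06]), 'tcp_pos': array([0.24162534, 0.54868099, 0.25553657]), 'orientation': array([-1.50778221e-04,  2.05938224e-01,  9.78564714e-01, -7.24800693e-04]), 'ft_force': array([-0.28015479,  0.90082236, -0.03606887]), 'wrist_torque': array([0.03448075, 0.03625146, 0.02175537]), 'grasp_force': 0.0, 'finger_gap': 0.08543521236165756}
```

View pics/top0.png

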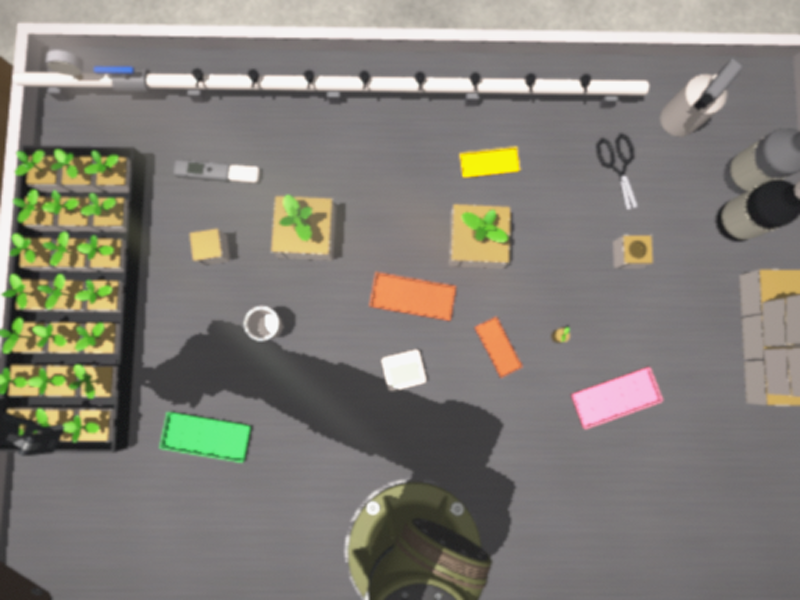

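View pics/side0.png

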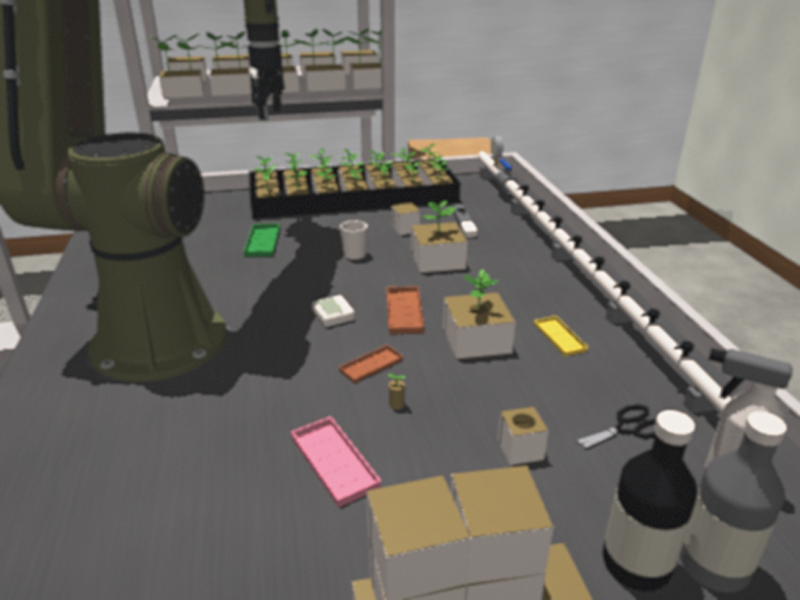

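Large terracotta candidates in the top view (800-px picture): the large orange strip is at (413,296) and the small orange one, a decoy, is at (498,346). Green (206,437), pink (617,398) and yellow (490,162) are decoys too. The solid block is at (207,245), the holed block at (635,250), the plug at (562,334) and the cup at (262,322). The white square at (404,369) is neither of the blocks. I'll check these in an enlarged crop.

```bash
python3 - <<'E'
from h import *
import pickle
c=pickle.load(open('top0.pkl','rb')); f=c['f']
a=f[90:240,110:430]; cv2.imwrite('pics/cropA.png',cv2.resize(a,None,fx=2.5,fy=2.5,interpolation=cv2.INTER_CUBIC))
hsv=cv2.cvtColor(f,cv2.COLOR_BGR2HSV)
m=((hsv[...,0]<14)&(hsv[...,1]>150)&(hsv[...,2]>80)).astype(np.uint8)
for k in cv2.findContours(m,0,2)[0]:
    if cv2.contourArea(k)>200:
        b=cv2.boxPoints(cv2.minAreaRect(k)); P=np.array([ray(c,u,v,.007)[:2] for u,v in b]); print(cv2.contourArea(k),b.round(1).tolist(),P.round(4).tolist(),np.linalg.norm(P-np.roll(P,1,0),axis=1).round(3),P.mean(0).round(4))
E
```

```text
457.0 [[304.20001220703125, 209.39999389648438], [316.8999938964844, 202.8000030517578], [333.0, 234.0], [320.29998779296875, 240.5]] [[0.3928, -0.1084], [0.4121, -0.1449], [0.324, -0.1903], [0.305, -0.1541]] [0.099 0.041 0.099 0.041] [ 0.3585 -0.1494]
987.5 [[237.1999969482422, 195.89999389648438], [240.6999969482422, 174.89999389648438], [290.79998779296875, 183.3000030517578], [287.29998779296875, 204.1999969482422]] [[0.4295, 0.0837], [0.4902, 0.0748], [0.4677, -0.0699], [0.4072, -0.0601]] [0.146 0.061 0.146 0.061] [0.4486 0.0071]
```

View pics/cropA.png

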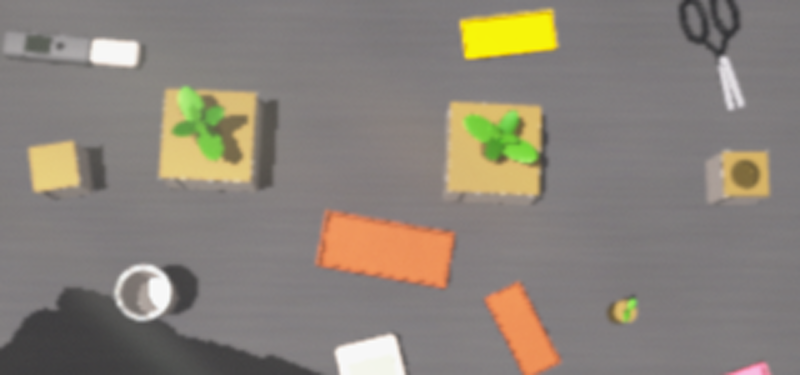

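The crop shows the large terracotta strip at (386,249); at about 146 x 61 mm it fits the described 150 x 64. The small orange one, 99 mm long, is at (522,329). The left plant's corners are (164,90), (259,92), (254,183) and (159,179). The right plant's are (450,102), (542,106), (541,196) and (446,192). The hole is at (745,174).

```bash
python3 - <<'E'
from h import *
import pickle
c=pickle.load(open('top0.pkl','rb'))
def pt(x,y,z): return ray(c,(x+.5)/2.5-.5+110,(y+.5)/2.5-.5+90,z)[:2]
def sq(n,cs,z):
    P=np.array([pt(*q,z) for q in cs]); e=P-np.roll(P,-1,0)
    d=(P[0]-P[1])+(P[3]-P[2]); g=(P[0]-P[3])+(P[1]-P[2]) 
    print(n,P.mean(0).round(4),np.linalg.norm(e,axis=1).round(3),'yaw',round(np.arctan2(-d[0],d[1]),3),round(np.arctan2(g[1],g[0]),3)); return P.mean(0)
L=sq('L',[(164,90),(259,92),(254,183),(159,179)],.065)
Rr=sq('R',[(450,102),(542,106),(541,196),(446,192)],.065)
d=L-Rr; print('dist',np.linalg.norm(d),'rowyaw',np.arctan2(-d[0],d[1]),'mid',(L+Rr)/2)
sq('solid',[(29,147),(75,141),(80,188),(36,193)],.055)
sq('holed',[(722,152),(768,150),(770,198),(723,198)],.055)
print('hole',pt(745,174,.05),'cup',pt(144,292,.07),'plugtop',pt(624,312,.045))
E
```

```text
L [0.5658 0.2043] [0.105 0.103 0.104 0.1  ] yaw -0.019 -0.023
R [ 0.5554 -0.1113] [0.102 0.101 0.105 0.102] yaw -0.03 -0.03
dist 0.3158035770948979 rowyaw -0.033145707412018006 mid [0.56060709 0.04648191]
solid [0.5304 0.3753] [0.051 0.054 0.049 0.053] yaw 0.138 0.174
holed [ 0.5322 -0.3924] [0.052 0.054 0.052 0.052] yaw 0.035 -0.001
hole [ 0.53365745 -0.39354927] cup [0.39189311 0.26804469] plugtop [ 0.37789358 -0.25632816]
```

```bash
cat >> h.py <<'E'
def head(s):
    w,x,y,z=s['orientation']; m=R.from_quat([x,y,z,w]).as_matrix(); return np.arctan2(m[1,1],m[0,1]),m
def plan(way,step=38.):
    """way: list of (x,y,z,heading); prints rows in tool axes"""
    s=env.observe(); h,m=head(s); p=np.array(s['tcp_pos']); rows=[]
    print('t',round(s['time'],1),'at',p.round(4),'h',round(h,3),'tilt',m[:2,2].round(4),'F',np.round(s['ft_force'],1),'gap',round(s['finger_gap'],4))
    for x,y,z,th in way:
        q=np.array([x,y,z]); th=th+np.pi*round((h-th)/np.pi)
        n=int(max(1,np.ceil(np.linalg.norm(q-p)*1000/step),np.ceil(abs(th-h)/.12)))
        p0,h0=p,h
        for i in range(1,n+1):
            g=p0+(q-p0)*i/n; hh=h0+(th-h0)*i/n; d=(g-p)*1000
            sx=round(-np.sin(h)*d[0]+np.cos(h)*d[1],1); sy=round(np.cos(h)*d[0]+np.sin(h)*d[1],1); sz=round(-d[2],1); tz=round(-(hh-h),3)
            rows.append([[sx,sy,sz],[0,0,tz]])
            p=p+np.array([-np.sin(h)*sx+np.cos(h)*sy,np.cos(h)*sx+np.sin(h)*sy,-sz])/1000; h-=tz
        rows.append('|')
    print(rows)
E
python3 -c "
from h import *
print(env.tcp_to_tips)
plan([(.4486,.0071,.2,-.154)])"
```

```text
0.025
t 0.1 at [0.2416 0.5487 0.2555] h 1.156 tilt [-0.0006 -0.0014] F [-0.3  0.9 -0. ] gap 0.0854
[[[np.float64(-25.5), np.float64(-25.8), np.float64(3.5)], [0, 0, np.float64(0.082)]], [[np.float64(-27.5), np.float64(-23.6), np.float64(3.4)], [0, 0, np.float64(0.082)]], [[np.float64(-29.3), np.float64(-21.2), np.float64(3.5)], [0, 0, np.float64(0.082)]], [[np.float64(-31.0), np.float64(-18.8), np.float64(3.5)], [0, 0, np.float64(0.081)]], [[np.float64(-32.4), np.float64(-16.2), np.float64(3.5)], [0, 0, np.float64(0.082)]], [[np.float64(-33.6), np.float64(-13.5), np.float64(3.4)], [0, 0, np.float64(0.082)]], [[np.float64(-34.7), np.float64(-10.7), np.float64(3.5)], [0, 0, np.float64(0.082)]], [[np.float64(-35.3), np.float64(-7.8), np.float64(3.5)], [0, 0, np.float64(0.082)]], [[np.float64(-36.0), np.float64(-5.0), np.float64(3.4)], [0, 0, np.float64(0.082)]], [[np.float64(-36.1), np.float64(-1.9), np.float64(3.5)], [0, 0, np.float64(0.082)]], [[np.float64(-36.3), np.float64(1.0), np.float64(3.5)], [0, 0, np.float64(0.082)]], [[np.float64(-36.0), np.float64(4.0), np.float64(3.5)], [0, 0, np.float64(0.081)]], [[np.float64(-35.6), np.float64(6.9), np.float64(3.4)], [0, 0, np.float64(0.082)]], [[np.float64(-34.8), np.float64(9.7), np.float64(3.5)], [0, 0, np.float64(0.082)]], [[np.float64(-34.0), np.float64(12.6), np.float64(3.5)], [0, 0, np.float64(0.082)]], [[np.float64(-32.8), np.float64(15.4), np.float64(3.4)], [0, 0, np.float64(0.082)]], '|']
```

>>> carry_out([
  [[-25,-26,3.5],[0,0,0.082]],
  [[-27,-24,3.5],[0,0,0.082]],
  [[-29,-21,3.5],[0,0,0.082]],
  [[-31,-19,3.5],[0,0,0.082]],
  [[-32,-16,3.5],[0,0,0.082]],
], claw=85)

```text
time: 0.52
tcp_pos: [0.3048, 0.3786, 0.2382]
orientation: [-0.0, 0.402, 0.915, -0.0]
ft_force: [1.1, 0.5, 0.8]
finger_gap: 0.0849
grasp_force: 0.0
```

>>> carry_out([
  [[-34,-13,3.5],[0,0,0.082]],
  [[-35,-11,3.5],[0,0,0.082]],
  [[-35,-8,3.5],[0,0,0.082]],
  [[-36,-5,3.5],[0,0,0.082]],
  [[-36,-2,3.5],[0,0,0.082]],
])

```text
time: 0.93
tcp_pos: [0.3695, 0.2091, 0.221]
orientation: [0.0, 0.58, 0.814, -0.0]
ft_force: [0.2, 0.0, 0.3]
finger_gap: 0.0847
grasp_force: 0.0
```

>>> carry_out([
  [[-36,1,3.5],[0,0,0.082]],
  [[-36,4,3.5],[0,0,0.082]],
  [[-36,7,3.5],[0,0,0.082]],
  [[-35,10,3.5],[0,0,0.082]],
  [[-34,12,3.5],[0,0,0.082]],
])

```text
time: 1.35
tcp_pos: [0.4338, 0.0394, 0.2036]
orientation: [-0.0, 0.734, 0.679, 0.0]
ft_force: [0.6, 1.2, -0.7]
finger_gap: 0.0847
grasp_force: 0.0
```

>>> carry_out([
  [[-33,15,3.5],[0,0,0.082]],
  [[0,0,0],[0,0,0]],
  [[0,0,0],[0,0,0]],
])

```text
time: 1.6
tcp_pos: [0.4461, 0.0057, 0.1998]
orientation: [-0.0, 0.761, 0.648, -0.0]
ft_force: [0.4, 0.8, -0.4]
finger_gap: 0.085
grasp_force: 0.0
```

```bash
sed -i "s/    print(rows)/    print(' '.join('|' if r=='|' else '[%g,%g,%g;%g]'%(*r[0],r[1][2]) for r in rows))/" h.py; cat >> h.py <<'E'
def orange(c,z=.014):
    hsv=cv2.cvtColor(c['f'],cv2.COLOR_BGR2HSV)
    m=((hsv[...,0]<16)&(hsv[...,1]>150)&(hsv[...,2]>60)).astype(np.uint8)
    for k in cv2.findContours(m,0,2)[0]:
        if cv2.contourArea(k)>500:
            b=cv2.boxPoints(cv2.minAreaRect(k)); P=np.array([ray(c,u,v,z)[:2] for u,v in b]); e=P-np.roll(P,1,0)
            l=e[np.argmax(np.linalg.norm(e,axis=1))]; print(b.round(0).tolist(),np.linalg.norm(e,axis=1).round(4),'c',P.mean(0).round(4),'yaw',round(np.arctan(-l[0]/l[1]),3))
E
python3 - <<'E'
from h import *
plan([(.4486,.0071,.2,-.154)])
c=shot('wrist','w1.png'); print(c['o'],c['K'][0,0]); orange(c)
E
```

```text
t 1.6 at [0.4461 0.0057 0.1998] h -0.16 tilt [-0.0012  0.0002] F [ 0.4  0.8 -0.4] gap 0.085
[1.8,2.3,-0.2;-0.006] |
[0.45702853 0.08091028 0.31808714] 276.9693711582549
[[175.0, 301.0], [235.0, 261.0], [252.0, 287.0], [192.0, 326.0]] [0.0454 0.099  0.0426 0.1026] c [ 0.3602 -0.1433] yaw -1.076
[[233.0, 104.0], [292.0, 104.0], [292.0, 231.0], [233.0, 231.0]] [0.1462 0.0618 0.1462 0.0711] c [0.4494 0.0083] yaw -0.186
```

View pics/w1.png

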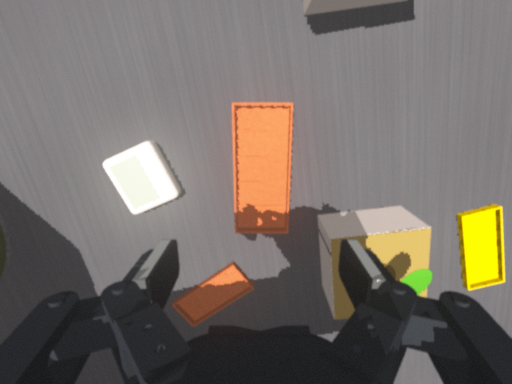

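The wrist view shows the strip clear on all sides, with rim corners near (232,102), (293,102), (289,233) and (235,234). The small orange decoy is at (212,293) and the white device at (142,177).

```bash
python3 - <<'E'
from h import *
c=shot('wrist')
P=np.array([ray(c,u,v,.014)[:2] for u,v in[(232,102.5),(293,102.5),(289,233.5),(235,233.5)]])
print(P.round(4)); l=(P[0]+P[1]-P[2]-P[3])/2; print(np.linalg.norm(l),np.linalg.norm(P[0]-P[1]),np.linalg.norm(P[3]-P[2]),P.mean(0),np.arctan(-l[0]/l[1]))
E
```

```text
[[ 0.4288  0.0882]
 [ 0.4919  0.0782]
 [ 0.4692 -0.071 ]
 [ 0.4047 -0.0609]]
0.15096997654112496 0.063877467522945 0.06527588612067105 [0.44863122 0.00862147] -0.15582829690601002
```

```bash
python3 - <<'E'
from h import *
c=env.camera('wrist'); M=np.linalg.inv(np.array(c['tool_from_camera'])); K=np.array(c['intrinsics'])
print(np.array(c['tool_from_camera']).round(3).tolist())
for z in(.012,.018,.025,.03):
    for p in[(-.011,-.0425),(.011,-.0425),(.011,.0425),(-.011,.0425),(.011,-.057)]:
        q=K@(M@np.array([*p,z,1]))[:3]; print(z,p,(q[:2]/q[2]).round(0),end=' ')
    print()
E
python3 -c "
from h import *
plan([(.4486,.0086,.08,-.156),(.4486,.0086,.032,-.156)])"
```

```text
[[0.001, -0.955, -0.297, 0.076], [1.0, 0.001, -0.0, -0.001], [0.0, -0.297, 0.955, -0.118], [0.0, 0.0, 0.0, 1.0]]
0.012 (-0.011, -0.0425) [183. 272.] 0.012 (0.011, -0.0425) [179. 235.] 0.012 (0.011, 0.0425) [343. 235.] 0.012 (-0.011, 0.0425) [339. 272.] 0.012 (0.011, -0.057) [151. 235.] 
0.018 (-0.011, -0.0425) [185. 266.] 0.018 (0.011, -0.0425) [182. 230.] 0.018 (0.011, 0.0425) [340. 230.] 0.018 (-0.011, 0.0425) [336. 266.] 0.018 (0.011, -0.057) [155. 230.] 
0.025 (-0.011, -0.0425) [188. 259.] 0.025 (0.011, -0.0425) [185. 225.] 0.025 (0.011, 0.0425) [336. 225.] 0.025 (-0.011, 0.0425) [333. 259.] 0.025 (0.011, -0.057) [160. 225.] 
0.03 (-0.011, -0.0425) [190. 255.] 0.03 (0.011, -0.0425) [188. 221.] 0.03 (0.011, 0.0425) [334. 221.] 0.03 (-0.011, 0.0425) [331. 255.] 0.03 (0.011, -0.057) [163. 221.] 
t 1.8 at [0.4457 0.008  0.2002] h -0.154 tilt [-0.0007  0.0004] F [-0.5 -0.1  0.4] gap 0.0846
[0.3,0.7,30;0] [0.2,0.7,30.1;0.001] [0.3,0.7,30;0] [0.2,0.7,30.1;0.001] | [0,-0,24;-0] [0,-0,24;-0] |
```

>>> carry_out([
  [[0,1.5,30],[0,0,0.002]],
  [[0.5,1,30],[0,0,0]],
  [[0,0,30],[0,0,0]],
  [[0,0,30],[0,0,0]],
  [[0,0,0],[0,0,0]],
])

```text
time: 2.17
tcp_pos: [0.4443, 0.0087, 0.076]
orientation: [-0.003, 0.76, 0.65, -0.003]
ft_force: [-1.4, 0.7, -0.6]
finger_gap: 0.0848
grasp_force: 0.0
```

```bash
python3 -c "
from h import *
plan([(.4486,.0086,.024,-.156)])"
```

```text
t 2.2 at [0.4443 0.0087 0.076 ] h -0.155 tilt [-0.0081  0.    ] F [-1.4  0.7 -0.6] gap 0.0848
[0.3,2.1,26;0.001] [0.2,2.2,26;0] |
```

>>> carry_out([
  [[0,0,0],[0,0,0]],
  [[0,0,0],[0,0,0]],
  [[0,0,0],[0,0,0]],
])

```text
time: 2.42
tcp_pos: [0.4503, 0.0079, 0.0823]
orientation: [0.001, 0.76, 0.65, 0.001]
ft_force: [1.4, 0.0, 0.7]
finger_gap: 0.0851
grasp_force: 0.0
```

```bash
python3 -c "
from h import *
plan([(.4486,.0086,.024,-.156)])"
```

```text
t 2.4 at [0.4503 0.0079 0.0823] h -0.157 tilt [0.0032 0.0001] F [1.4 0.  0.7] gap 0.0851
[0.2,-0.9,29.1;-0] [0.2,-0.9,29.2;-0.001] |
```

>>> carry_out([
  [[0,0,14],[0,0,0]],
  [[0,0,14],[0,0,0]],
  [[0,0,12],[0,0,0]],
  [[0,0,8],[0,0,0]],
  [[0,0,4],[0,0,0]],
])

```text
time: 2.83
tcp_pos: [0.4494, 0.0074, 0.0287]
orientation: [0.0, 0.761, 0.649, 0.0]
ft_force: [-0.1, -0.1, 0.5]
finger_gap: 0.0849
grasp_force: 0.0
```

>>> carry_out([
  [[0,0,0],[0,0,0]],
  [[0,0,0],[0,0,0]],
  [[0,0,0],[0,0,0]],
  [[0,0,0],[0,0,0]],
  [[0,0,0],[0,0,0]],
])

```text
time: 3.25
tcp_pos: [0.4492, 0.0074, 0.0288]
orientation: [0.0, 0.761, 0.649, 0.0]
ft_force: [0.1, 0.5, 0.2]
finger_gap: 0.0848
grasp_force: 0.0
```

```bash
python3 -c "
from h import *
plan([(.4486,.0086,.024,-.156)])"
```

```text
t 3.2 at [0.4492 0.0074 0.0288] h -0.158 tilt [0.001 0.   ] F [0.1 0.5 0.2] gap 0.0848
[1.1,-0.8,4.8;-0.002] |
```

>>> carry_out([
  [[1,0,5],[0,0,0]],
  [[0,0,0],[0,0,0]],
  [[0,0,0],[0,0,0]],
])

```text
time: 3.5
tcp_pos: [0.4485, 0.0084, 0.023]
orientation: [-0.0, 0.761, 0.649, -0.0]
ft_force: [0.1, 0.3, 0.1]
finger_gap: 0.0849
grasp_force: 0.0
```

>>> carry_out([
  [[0,0,0],[0,0,0]],
  [[0,0,0],[0,0,0]],
  [[0,0,0],[0,0,0]],
  [[0,0,0],[0,0,0]],
  [[0,0,0],[0,0,0]],
], claw=50, squeeze=20)

```text
time: 3.92
tcp_pos: [0.4489, 0.0084, 0.0234]
orientation: [-0.0, 0.761, 0.649, 0.0]
ft_force: [-0.8, -0.3, 2.2]
finger_gap: 0.0634
grasp_force: 22.5
```

>>> carry_out([
  [[0,0,0],[0,0,0]],
  [[0,0,0],[0,0,0]],
  [[0,0,0],[0,0,0]],
])

```text
time: 4.17
tcp_pos: [0.4489, 0.0084, 0.0234]
orientation: [0.0, 0.761, 0.649, 0.0]
ft_force: [-1.7, 0.2, 4.4]
finger_gap: 0.063
grasp_force: 22.6
```

>>> carry_out([
  [[0,0,-8],[0,0,0]],
  [[0,0,-18],[0,0,0]],
  [[0,0,-22],[0,0,0]],
  [[0,0,-20],[0,0,0]],
  [[0,0,-10],[0,0,0]],
], squeeze=25)

```text
time: 4.58
tcp_pos: [0.4501, 0.0083, 0.1037]
orientation: [0.001, 0.761, 0.649, 0.001]
ft_force: [1.2, -0.4, -1.6]
finger_gap: 0.0634
grasp_force: 29.3
```

```bash
python3 -c "
from h import *
plan([(.5606,.0465,.1,-.033)],20)"
```

```text
t 4.6 at [0.4501 0.0083 0.1037] h -0.158 tilt [ 0.0029 -0.    ] F [ 1.2 -0.4 -1.6] gap 0.0634
[9.2,17.2,0.6;-0.021] [8.8,17.4,0.6;-0.021] [8.4,17.5,0.7;-0.02] [8.1,17.7,0.6;-0.021] [7.8,17.9,0.6;-0.021] [7.3,18,0.6;-0.021] |
```

>>> carry_out([
  [[5,9,0],[0,0,-0.021]],
  [[9,17,0],[0,0,-0.021]],
  [[9,18,0],[0,0,-0.021]],
  [[8,18,0],[0,0,-0.021]],
  [[8,18,0],[0,0,-0.021]],
])

```text
time: 5.0
tcp_pos: [0.5337, 0.0388, 0.1]
orientation: [-0.0, 0.725, 0.689, -0.0]
ft_force: [0.5, -1.0, -1.2]
finger_gap: 0.0629
grasp_force: 29.3
```

>>> carry_out([
  [[7,17,0],[0,0,-0.021]],
  [[3,8,0],[0,0,0]],
  [[0,0,0],[0,0,0]],
  [[0,0,0],[0,0,0]],
  [[0,0,0],[0,0,0]],
])

```text
time: 5.42
tcp_pos: [0.5568, 0.0468, 0.1005]
orientation: [-0.001, 0.718, 0.696, -0.001]
ft_force: [-0.2, 0.1, -1.1]
finger_gap: 0.063
grasp_force: 29.3
```

```bash
python3 -c "
from h import *
plan([(.5606,.0465,.03,-.033)],16)
orange(shot('top'))"
```

```text
t 5.4 at [0.5568 0.0468 0.1005] h -0.032 tilt [-0.0021 -0.0003] F [-0.2  0.1 -1.1] gap 0.063
[-0,0.8,14.1;0] [-0.1,0.7,14.1;0] [-0,0.8,14.1;0] [-0,0.7,14.1;0.001] [-0.1,0.8,14.1;-0] |
```

>>> carry_out([
  [[0,1,8],[0,0,0]],
  [[0,1,18],[0,0,0]],
  [[0,1,20],[0,0,0]],
  [[0,0,16],[0,0,0]],
  [[0,0,8],[0,0,0]],
])

```text
time: 5.88
tcp_pos: [0.5592, 0.0466, 0.029]
orientation: [-0.001, 0.718, 0.696, -0.001]
ft_force: [-0.8, 0.6, -1.7]
finger_gap: 0.063
grasp_force: 29.3
```

>>> carry_out([
  [[0,0,3],[0,0,0]],
  [[0,0,0],[0,0,0]],
  [[0,0,0],[0,0,0]],
  [[0,0,0],[0,0,0]],
])

```text
time: 6.22
tcp_pos: [0.5621, 0.047, 0.0293]
orientation: [0.001, 0.718, 0.696, 0.001]
ft_force: [0.1, 0.4, -0.2]
finger_gap: 0.0632
grasp_force: 29.3
```

```bash
python3 -c "
from h import *
plan([(.5606,.0465,.0235,-.033)],16)"
```

```text
t 6.2 at [0.5621 0.047  0.0293] h -0.032 tilt [0.0017 0.0001] F [ 0.1  0.4 -0.2] gap 0.0632
[-0.5,-1.4,5.8;0.001] |
```

>>> carry_out([
  [[-0.5,-1,4],[0,0,0]],
  [[0,0,0],[0,0,0]],
  [[0,0,0],[0,0,0]],
  [[0,0,0],[0,0,0]],
])

```text
time: 6.55
tcp_pos: [0.5603, 0.0465, 0.0245]
orientation: [0.0, 0.718, 0.696, 0.0]
ft_force: [0.7, 0.3, -0.9]
finger_gap: 0.0633
grasp_force: 29.3
```

>>> carry_out([
  [[0,0,1.5],[0,0,0]],
  [[0,0,0],[0,0,0]],
  [[0,0,0],[0,0,0]],
])

```text
time: 6.8
tcp_pos: [0.5605, 0.0465, 0.0235]
orientation: [0.0, 0.718, 0.696, 0.0]
ft_force: [-2.0, -0.1, 5.7]
finger_gap: 0.0632
grasp_force: 30.0
```

>>> carry_out([
  [[0,0,0],[0,0,0]],
  [[0,0,0],[0,0,0]],
  [[0,0,0],[0,0,0]],
  [[0,0,0],[0,0,0]],
], claw=80)

```text
time: 7.13
tcp_pos: [0.5602, 0.0465, 0.0227]
orientation: [-0.0, 0.718, 0.696, -0.0]
ft_force: [-0.4, -0.8, 0.3]
finger_gap: 0.08
grasp_force: 0.0
```

>>> carry_out([
  [[0,0,-12],[0,0,0]],
  [[0,0,-30],[0,0,0]],
  [[0,0,-36],[0,0,0]],
  [[0,0,-36],[0,0,0]],
  [[0,-10,-30],[0,0,0]],
], claw=85)

```text
time: 7.55
tcp_pos: [0.5519, 0.0469, 0.1693]
orientation: [0.001, 0.718, 0.696, 0.001]
ft_force: [0.7, -0.8, -0.2]
finger_gap: 0.0849
grasp_force: 0.0
```

>>> carry_out([
  [[0,-30,-20],[0,0,0]],
  [[0,-30,-10],[0,0,0]],
  [[0,-20,0],[0,0,0]],
  [[0,0,0],[0,0,0]],
  [[0,0,0],[0,0,0]],
])

```text
time: 7.97
tcp_pos: [0.4698, 0.0494, 0.1972]
orientation: [0.0, 0.718, 0.696, 0.0]
ft_force: [-0.2, -0.4, 0.5]
finger_gap: 0.0848
grasp_force: 0.0
```

```bash
python3 -c "
from h import *
import pickle
plan([])
c=shot('wrist','w2.png'); pickle.dump(c,open('w2.pkl','wb')); orange(c)
t=shot('top'); pickle.dump(t,open('top1.pkl','wb')); orange(t)"
```

```text
t 8.0 at [0.4698 0.0494 0.1972] h -0.032 tilt [0.001  0.0001] F [-0.2 -0.4  0.5] gap 0.0848

[[165.0, 311.0], [208.0, 290.0], [220.0, 315.0], [177.0, 336.0]] [0.043  0.0666 0.0415 0.0691] c [ 0.3759 -0.1356] yaw -1.084
[[306.0, 235.0], [314.0, 103.0], [375.0, 107.0], [367.0, 239.0]] [0.0738 0.1507 0.0638 0.1523] c [0.5605 0.0462] yaw 0.03
```

View pics/w2.png

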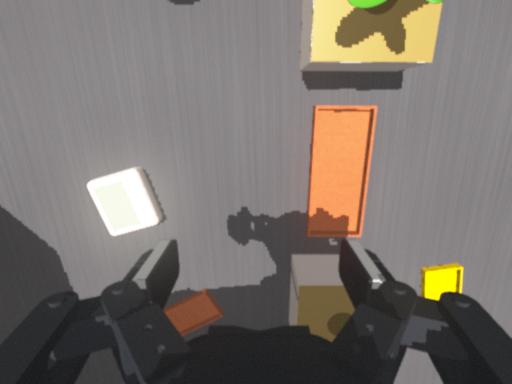

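The strip now lies between the blocks, with rim corners near (313,106), (377,107), (361,237) and (307,235). I'll enlarge this to check its alignment.

```bash
python3 -c "
from h import *
import pickle
c=pickle.load(open('w2.pkl','rb'));t=pickle.load(open('top1.pkl','rb'))
a=cv2.resize(c['f'][50:300,280:440],None,fx=2.4,fy=2.4,interpolation=cv2.INTER_CUBIC)
b=cv2.resize(t['f'][110:210,165:335],None,fx=2.4,fy=2.4,interpolation=cv2.INTER_CUBIC)
o=np.zeros((600,384+408,3),np.uint8); o[:,:384]=a; o[:240,384:]=b; cv2.imwrite('pics/m1.png',o)"
```

```text
(no output)
```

View pics/m1.png

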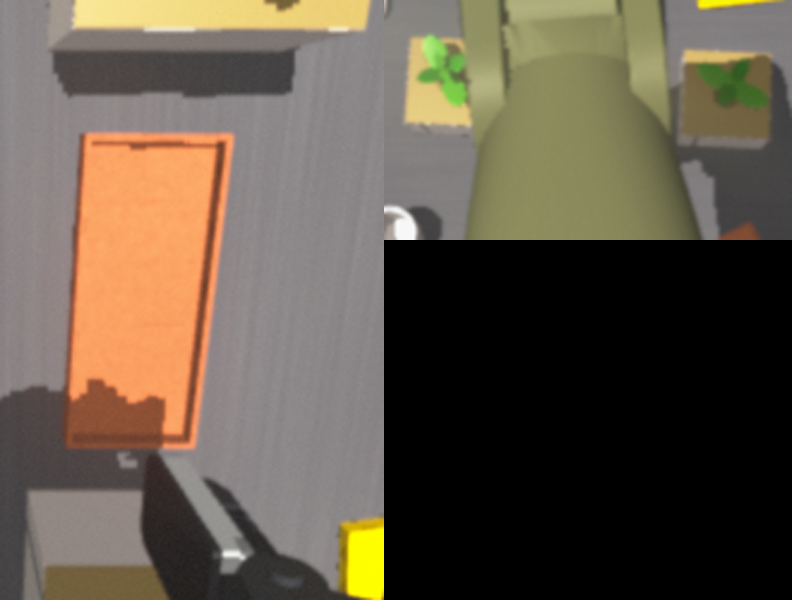

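```bash
python3 -c "
from h import *
import pickle
c=pickle.load(open('w2.pkl','rb'))
P=lambda x,y,z: ray(c,(x+.5)/2.4-.5+280,(y+.5)/2.4-.5+50,z)[:2]
a,b=P(50,50,0),P(292,49,0); r=P(27,490,0)
print('L inner',a,b,np.linalg.norm(a-b),'yaw',np.arctan2((b-a)[1],(b-a)[0]),'R front corner',r,'dist',np.linalg.norm(a-r))
d=a-r; print('row yaw from fronts',np.arctan2(-d[0],d[1]))
S=np.array([P(*q,.014) for q in[(82,133),(233,133),(195,448),(66,448)]]); l=(S[0]+S[1]-S[2]-S[3])/2
ys=np.arctan2(-l[0],l[1]); print('strip',S.mean(0),np.linalg.norm(l),ys)
u=d/np.linalg.norm(d); xa=np.array([u[1],-u[0]]); print('row mid',(a+r)/2+.05*xa)
print('top est: fronts', [ (np.array(q)-.05*xa+s*.05*u) for q,s in (((.5658,.2043),-1),((.5554,-.1113),1))])
"
```

```text
L inner [0.51614799 0.15801218] [0.62212584 0.15518931] 0.10601543139799872 yaw -0.026630160577970158 R front corner [ 0.50698221 -0.05924015] dist 0.21744559723160892
row yaw from fronts -0.04216457973939101
strip [0.55916317 0.04650044] 0.1508467478418993 -0.0272348188060591
row mid [0.56152066 0.04727841]
top est: fronts [array([0.51373684, 0.15645204]), array([ 0.50755204, -0.05923684])]
```

Strip and row agree to within about 1 mm and 0.01 rad, so I'll leave the strip there. The holed block is next.

```bash
python3 -c "
from h import *
plan([(.533,-.393,.2,0)],38)"
```

```text
t 8.1 at [0.471  0.0494 0.1968] h -0.032 tilt [0.0009 0.    ] F [-0.  -0.4  0.1] gap 0.0849
[-36.7,6.3,-0.3;-0.003] [-36.7,6.3,-0.2;-0.002] [-36.7,6.1,-0.3;-0.003] [-36.7,6.1,-0.3;-0.003] [-36.8,5.9,-0.2;-0.002] [-36.7,5.9,-0.3;-0.003] [-36.8,5.8,-0.3;-0.003] [-36.8,5.6,-0.2;-0.002] [-36.8,5.6,-0.3;-0.003] [-36.8,5.4,-0.3;-0.003] [-36.9,5.4,-0.2;-0.002] [-36.8,5.3,-0.3;-0.003] |
```

>>> carry_out([
  [[-20,3,0],[0,0,-0.003]],
  [[-37,6,0],[0,0,-0.003]],
  [[-37,6,0],[0,0,-0.003]],
  [[-37,6,0],[0,0,-0.003]],
  [[-37,6,0],[0,0,-0.003]],
])

```text
time: 8.48
tcp_pos: [0.4939, -0.1212, 0.1963]
orientation: [-0.0, 0.713, 0.701, -0.0]
ft_force: [1.2, 0.7, 0.1]
finger_gap: 0.0852
grasp_force: 0.0
```

>>> carry_out([
  [[-37,6,0],[0,0,-0.003]],
  [[-37,6,0],[0,0,-0.003]],
  [[-37,6,0],[0,0,-0.003]],
  [[-37,6,0],[0,0,-0.003]],
  [[-37,6,0],[0,0,-0.003]],
])

```text
time: 8.9
tcp_pos: [0.5215, -0.3072, 0.1958]
orientation: [-0.0, 0.708, 0.706, -0.0]
ft_force: [1.8, 0.6, 0.6]
finger_gap: 0.0851
grasp_force: 0.0
```

>>> carry_out([
  [[-37,6,0],[0,0,-0.002]],
  [[-37,6,0],[0,0,0]],
  [[-13,2,0],[0,0,0]],
  [[0,0,0],[0,0,0]],
  [[0,0,0],[0,0,0]],
])

```text
time: 9.32
tcp_pos: [0.5349, -0.3924, 0.1952]
orientation: [-0.001, 0.708, 0.707, 0.0]
ft_force: [-0.4, 0.0, -0.4]
finger_gap: 0.0851
grasp_force: 0.0
```

>>> carry_out([
  [[0,0,0],[0,0,0]],
  [[0,0,0],[0,0,0]],
  [[0,0,0],[0,0,0]],
])

```text
time: 9.57
tcp_pos: [0.535, -0.3904, 0.1969]
orientation: [-0.0, 0.707, 0.708, 0.0]
ft_force: [-0.3, -0.4, 0.3]
finger_gap: 0.0851
grasp_force: 0.0
```

```bash
python3 -c "
from h import *
import pickle
plan([(.533,-.393,.2,0)],38)
c=shot('wrist'); pickle.dump(c,open('w3.pkl','wb'))
print(proj(c,(.533,-.393,.055)))
cv2.imwrite('pics/w3.png',c['f'])"
```

```text
t 9.6 at [ 0.535  -0.3904  0.1969] h 0.001 tilt [-0.0001  0.0002] F [-0.3 -0.4  0.3] gap 0.0851
[-2.6,-2,-3.1;0.001] |
[257.79879785 188.29213582]
```

View pics/w3.png

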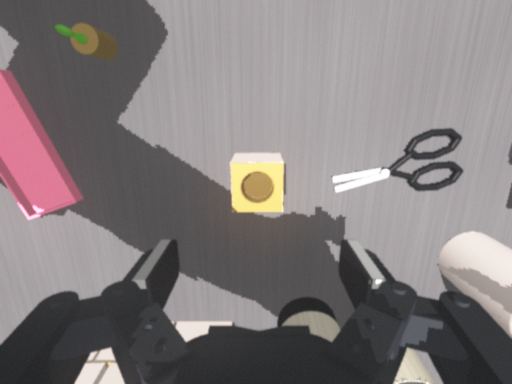

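The holed block's top has corners near (231,163), (285,163), (284,212) and (231,212), with the hole at (257,187). It is square to the tool. The snips start at (333,180), outside the fingers' reach.

```bash
python3 -c "
from h import *
import pickle
c=pickle.load(open('w3.pkl','rb'))
S=np.array([ray(c,u,v,.055)[:2] for u,v in[(230.5,163),(285,163),(284,212),(231,212)]]);print(S.round(4),S.mean(0),ray(c,257.5,187,.055)[:2], ray(c,333,180,.01)[:2])
plan([(*S.mean(0),.045,0)])"
```

```text
[[ 0.5069 -0.3678]
 [ 0.5589 -0.3677]
 [ 0.5595 -0.4179]
 [ 0.506  -0.4181]] [ 0.53282426 -0.39287608] [ 0.53270467 -0.39167739] [ 0.61864184 -0.39650342]
t 9.6 at [ 0.5351 -0.3905  0.1971] h 0.001 tilt [0.0001 0.    ] F [-0.4 -1.   0.2] gap 0.0853
[-0.5,-0.5,30.4;0] [-0.5,-0.4,30.4;0.001] [-0.4,-0.5,30.4;-0] [-0.5,-0.4,30.5;0] [-0.5,-0.5,30.4;0] |
```

>>> carry_out([
  [[-2.4,-2.2,15],[0,0,0]],
  [[0,0,30],[0,0,0]],
  [[0,0,35],[0,0,0]],
  [[0,0,28],[0,0,0]],
  [[0,0,18],[0,0,0]],
])

```text
time: 10.03
tcp_pos: [0.5314, -0.3921, 0.068]
orientation: [-0.002, 0.707, 0.707, -0.0]
ft_force: [-0.9, 0.1, 0.3]
finger_gap: 0.0852
grasp_force: 0.0
```

>>> carry_out([
  [[0,0,15],[0,0,0]],
  [[0,0,10],[0,0,0]],
  [[0,0,5],[0,0,0]],
  [[0,0,0],[0,0,0]],
  [[0,0,0],[0,0,0]],
])

```text
time: 10.45
tcp_pos: [0.5332, -0.3941, 0.0416]
orientation: [0.0, 0.707, 0.707, 0.0]
ft_force: [0.1, 0.3, -0.1]
finger_gap: 0.0848
grasp_force: 0.0
```

>>> carry_out([
  [[0,0,0],[0,0,0]],
  [[0,0,0],[0,0,0]],
])

```text
time: 10.62
tcp_pos: [0.5334, -0.3946, 0.0422]
orientation: [0.001, 0.707, 0.707, 0.0]
ft_force: [-0.2, 0.2, 0.1]
finger_gap: 0.0854
grasp_force: 0.0
```

```bash
python3 -c "
from h import *
plan([(.5328,-.3924,.04,0)])"
```

```text
t 10.6 at [ 0.5334 -0.3946  0.0422] h 0.0 tilt [ 0.0017 -0.0013] F [-0.2  0.2  0.1] gap 0.0854
[2.2,-0.6,2.2;0] |
```

>>> carry_out([
  [[2,0,2],[0,0,0]],
  [[0,0,0],[0,0,0]],
  [[0,0,0],[0,0,0]],
  [[0,0,0],[0,0,0]],
])

```text
time: 10.95
tcp_pos: [0.5327, -0.392, 0.0389]
orientation: [0.0, 0.707, 0.707, 0.0]
ft_force: [-0.6, -0.0, 0.3]
finger_gap: 0.085
grasp_force: 0.0
```

>>> carry_out([
  [[0,0,0],[0,0,0]],
  [[0,0,0],[0,0,0]],
  [[0,0,0],[0,0,0]],
  [[0,0,0],[0,0,0]],
  [[0,0,0],[0,0,0]],
], claw=40, squeeze=30)

```text
time: 11.37
tcp_pos: [0.5327, -0.3921, 0.0389]
orientation: [0.0, 0.707, 0.707, 0.0]
ft_force: [-0.6, -0.3, 0.6]
finger_gap: 0.0493
grasp_force: 32.4
```

>>> carry_out([
  [[0,0,0],[0,0,0]],
  [[0,0,0],[0,0,0]],
  [[0,0,0],[0,0,0]],
])

```text
time: 11.62
tcp_pos: [0.5328, -0.3921, 0.0389]
orientation: [0.0, 0.707, 0.707, 0.0]
ft_force: [-0.0, 0.2, 1.3]
finger_gap: 0.0496
grasp_force: 32.3
```

>>> carry_out([
  [[0,0,-10],[0,0,0]],
  [[0,0,-25],[0,0,0]],
  [[0,0,-35],[0,0,0]],
  [[0,0,-38],[0,0,0]],
  [[0,0,-35],[0,0,0]],
])

```text
time: 12.03
tcp_pos: [0.5322, -0.3916, 0.1838]
orientation: [-0.0, 0.707, 0.707, -0.0]
ft_force: [0.4, -0.5, -1.4]
finger_gap: 0.0496
grasp_force: 32.2
```

>>> carry_out([
  [[0,0,-22],[0,0,0]],
  [[0,0,-10],[0,0,0]],
  [[0,0,0],[0,0,0]],
  [[0,0,0],[0,0,0]],
])

```text
time: 12.37
tcp_pos: [0.5324, -0.3918, 0.2132]
orientation: [-0.0, 0.707, 0.707, -0.0]
ft_force: [-0.6, -0.7, -1.5]
finger_gap: 0.0499
grasp_force: 32.2
```

```bash
python3 -c "
from h import *
plan([(.5616,.0905,.215,-.031)],38)"
```

```text
t 12.4 at [ 0.5324 -0.3918  0.2132] h 0.0 tilt [-0.0004  0.0003] F [-0.6 -0.7 -1.5] gap 0.0499
[37.1,2.2,-0.1;0.002] [37.1,2.2,-0.2;0.003] [37.1,2.1,-0.1;0.002] [37.1,2,-0.2;0.003] [37.1,1.8,-0.1;0.002] [37.2,1.8,-0.1;0.002] [37.1,1.8,-0.2;0.003] [37.1,1.6,-0.1;0.002] [37.2,1.5,-0.1;0.002] [37.1,1.5,-0.2;0.003] [37.1,1.3,-0.1;0.002] [37.2,1.3,-0.2;0.003] [37.1,1.2,-0.1;0.002] |
```

>>> carry_out([
  [[18,1,0],[0,0,0.002]],
  [[35,2,0],[0,0,0.002]],
  [[38,2,0],[0,0,0.003]],
  [[38,2,0],[0,0,0.003]],
  [[38,2,0],[0,0,0.003]],
])

```text
time: 12.78
tcp_pos: [0.5406, -0.223, 0.2106]
orientation: [-0.002, 0.712, 0.702, -0.001]
ft_force: [0.7, -0.0, 0.1]
finger_gap: 0.0499
grasp_force: 32.2
```

>>> carry_out([
  [[38,2,0],[0,0,0.003]],
  [[38,2,0],[0,0,0.003]],
  [[38,2,0],[0,0,0.003]],
  [[38,2,0],[0,0,0.003]],
  [[38,2,0],[0,0,0.003]],
])

```text
time: 13.2
tcp_pos: [0.5542, -0.0334, 0.211]
orientation: [-0.002, 0.717, 0.697, -0.002]
ft_force: [1.0, -0.9, -0.9]
finger_gap: 0.0499
grasp_force: 32.2
```

>>> carry_out([
  [[38,2,0],[0,0,0.003]],
  [[38,1,0],[0,0,0]],
  [[32,1,0],[0,0,0]],
  [[18,0,0],[0,0,0]],
  [[0,0,0],[0,0,0]],
])

```text
time: 13.62
tcp_pos: [0.5622, 0.0941, 0.2109]
orientation: [-0.002, 0.716, 0.698, -0.001]
ft_force: [-0.8, -0.6, -0.4]
finger_gap: 0.0495
grasp_force: 32.2
```

>>> carry_out([
  [[0,0,0],[0,0,0]],
  [[0,0,0],[0,0,0]],
  [[0,0,0],[0,0,0]],
  [[0,0,0],[0,0,0]],
])

```text
time: 13.95
tcp_pos: [0.5636, 0.0893, 0.2133]
orientation: [-0.0, 0.719, 0.695, -0.0]
ft_force: [-0.4, 0.3, -0.9]
finger_gap: 0.0496
grasp_force: 32.2
```

```bash
python3 -c "
from h import *
plan([(.5616,.0905,.06,-.031)],38)"
```

```text
t 13.9 at [0.5636 0.0893 0.2133] h -0.033 tilt [-0.001  -0.0004] F [-0.4  0.3 -0.9] gap 0.0496
[0.2,-0.4,30.7;-0] [0.2,-0.4,30.6;-0.001] [0.3,-0.4,30.7;-0] [0.2,-0.4,30.6;-0] [0.2,-0.5,30.7;-0.001] |
```

Descend to about 0.06, let it settle, then trim.

>>> carry_out([
  [[1.2,-2,15],[0,0,0]],
  [[0,0,28],[0,0,0]],
  [[0,0,32],[0,0,0]],
  [[0,0,28],[0,0,0]],
  [[0,0,22],[0,0,0]],
])

```text
time: 14.37
tcp_pos: [0.561, 0.0906, 0.0867]
orientation: [-0.0, 0.719, 0.695, -0.001]
ft_force: [0.4, -0.3, -0.6]
finger_gap: 0.0496
grasp_force: 32.2
```

>>> carry_out([
  [[0,0,15],[0,0,0]],
  [[0,0,8],[0,0,0]],
  [[0,0,4],[0,0,0]],
  [[0,0,0],[0,0,0]],
  [[0,0,0],[0,0,0]],
])

```text
time: 14.78
tcp_pos: [0.5627, 0.0916, 0.0627]
orientation: [0.0, 0.718, 0.696, 0.001]
ft_force: [0.7, -0.2, -0.9]
finger_gap: 0.0496
grasp_force: 32.2
```

>>> carry_out([
  [[0,0,0],[0,0,0]],
  [[0,0,0],[0,0,0]],
  [[0,0,0],[0,0,0]],
  [[0,0,0],[0,0,0]],
])

```text
time: 15.12
tcp_pos: [0.5624, 0.0919, 0.0624]
orientation: [0.0, 0.718, 0.696, 0.0]
ft_force: [0.0, -0.4, -1.5]
finger_gap: 0.0499
grasp_force: 32.2
```

```bash
python3 -c "
from h import *
plan([(.5616,.0905,.044,-.031)],38)"
```

```text
t 15.1 at [0.5624 0.0919 0.0624] h -0.031 tilt [0.001  0.0002] F [ 0.  -0.4 -1.5] gap 0.0499
[-1.5,-0.7,18.4;0] |
```

>>> carry_out([
  [[-1.5,-1,6],[0,0,0]],
  [[0,0,6],[0,0,0]],
  [[0,0,5],[0,0,0]],
  [[0,0,0],[0,0,0]],
  [[0,0,0],[0,0,0]],
])

```text
time: 15.53
tcp_pos: [0.5602, 0.0902, 0.044]
orientation: [-0.0, 0.718, 0.696, -0.001]
ft_force: [0.2, 0.2, -0.9]
finger_gap: 0.0497
grasp_force: 32.2
```

>>> carry_out([
  [[0,0,1.5],[0,0,0]],
  [[0,0,1.5],[0,0,0]],
  [[0,0,0],[0,0,0]],
  [[0,0,0],[0,0,0]],
])

```text
time: 15.87
tcp_pos: [0.561, 0.0904, 0.0418]
orientation: [0.0, 0.718, 0.696, 0.0]
ft_force: [0.1, -0.8, -0.2]
finger_gap: 0.0495
grasp_force: 32.2
```

```bash
python3 -c "
from h import *
plan([(.5616,.0905,.041,-.031)],38)"
```

```text
t 15.9 at [0.561  0.0904 0.0418] h -0.031 tilt [ 0. -0.] F [ 0.1 -0.8 -0.2] gap 0.0495
[0.2,0.6,0.8;0] |
```

>>> carry_out([
  [[0,0,1],[0,0,0]],
  [[0,0,0],[0,0,0]],
  [[0,0,0],[0,0,0]],
])

```text
time: 16.12
tcp_pos: [0.5611, 0.0904, 0.0414]
orientation: [0.0, 0.718, 0.696, 0.0]
ft_force: [-1.9, 0.2, 5.6]
finger_gap: 0.0496
grasp_force: 32.7
```

>>> carry_out([
  [[0,0,0],[0,0,0]],
  [[0,0,0],[0,0,0]],
  [[0,0,0],[0,0,0]],
  [[0,0,0],[0,0,0]],
], claw=72)

```text
time: 16.45
tcp_pos: [0.5609, 0.0904, 0.0407]
orientation: [-0.0, 0.718, 0.696, -0.0]
ft_force: [0.5, 0.0, 0.2]
finger_gap: 0.0721
grasp_force: 0.0
```

>>> carry_out([
  [[0,0,-10],[0,0,0]],
  [[0,0,-25],[0,0,0]],
  [[0,0,-35],[0,0,0]],
  [[0,0,-35],[0,0,0]],
  [[0,0,-30],[0,0,0]],
])

```text
time: 16.87
tcp_pos: [0.5611, 0.0904, 0.1787]
orientation: [0.0, 0.718, 0.696, 0.0]
ft_force: [1.5, -0.1, -0.0]
finger_gap: 0.0722
grasp_force: 0.0
```

>>> carry_out([
  [[0,0,-20],[0,0,0]],
  [[0,0,0],[0,0,0]],
  [[0,0,0],[0,0,0]],
], claw=85)

```text
time: 17.12
tcp_pos: [0.562, 0.0905, 0.1978]
orientation: [0.001, 0.718, 0.696, 0.001]
ft_force: [0.1, 1.0, 0.5]
finger_gap: 0.0853
grasp_force: 0.0
```

```bash
python3 -c "
from h import *
plan([(.5304,.3753,.2,.15)],38)"
```

```text
t 17.1 at [0.562  0.0905 0.1978] h -0.031 tilt [0.0036 0.0005] F [0.1 1.  0.5] gap 0.0853
[35.5,-5.1,-0.3;-0.023] [35.5,-4.2,-0.2;-0.022] [35.7,-3.4,-0.3;-0.023] [35.7,-2.7,-0.3;-0.023] [35.8,-1.8,-0.2;-0.022] [35.8,-1,-0.3;-0.023] [35.8,-0.2,-0.3;-0.022] [35.8,0.6,-0.3;-0.023] |
```

>>> carry_out([
  [[20,-3,0],[0,0,-0.023]],
  [[36,-5,0],[0,0,-0.023]],
  [[36,-4,0],[0,0,-0.023]],
  [[36,-3,0],[0,0,-0.023]],
  [[36,-2,0],[0,0,-0.023]],
])

```text
time: 17.53
tcp_pos: [0.5394, 0.255, 0.1943]
orientation: [-0.0, 0.677, 0.736, -0.001]
ft_force: [0.2, 0.1, -0.0]
finger_gap: 0.0853
grasp_force: 0.0
```

>>> carry_out([
  [[36,-1,0],[0,0,-0.023]],
  [[36,0,0],[0,0,-0.023]],
  [[30,0,0],[0,0,-0.02]],
  [[20,0,0],[0,0,0]],
  [[0,0,0],[0,0,0]],
])

```text
time: 17.95
tcp_pos: [0.5241, 0.3787, 0.1938]
orientation: [-0.001, 0.65, 0.76, -0.001]
ft_force: [-0.2, -0.5, -0.6]
finger_gap: 0.085
grasp_force: 0.0
```

>>> carry_out([
  [[0,0,0],[0,0,0]],
  [[0,0,0],[0,0,0]],
  [[0,0,0],[0,0,0]],
  [[0,0,0],[0,0,0]],
  [[0,0,0],[0,0,0]],
])

```text
time: 18.37
tcp_pos: [0.5263, 0.3741, 0.1958]
orientation: [0.0, 0.653, 0.758, -0.0]
ft_force: [0.0, -0.5, -0.1]
finger_gap: 0.0851
grasp_force: 0.0
```

```bash
python3 -c "
from h import *
import pickle
plan([(.5304,.3753,.2,.15)],38)
c=shot('wrist'); pickle.dump(c,open('w4.pkl','wb'))
cv2.imwrite('pics/w4.png',c['f'])"
```

```text
t 18.4 at [0.5263 0.3741 0.1958] h 0.149 tilt [-0.0001 -0.0002] F [ 0.  -0.5 -0.1] gap 0.0851
[0.5,4.2,-4.2;-0.001] |
```

View pics/w4.png

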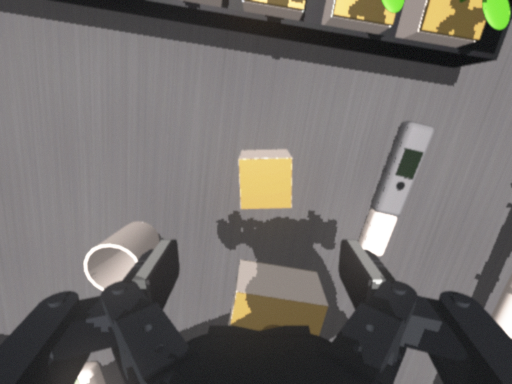

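The solid block's top has corners near (239,159), (293,157), (292,208) and (240,209), and it is plain with no hole. The pen meter at (398,190) and the cup at (120,258) are clear of the fingers.

```bash
python3 -c "
from h import *
import pickle
c=pickle.load(open('w4.pkl','rb'))
S=np.array([ray(c,u,v,.055)[:2] for u,v in[(239,159),(293,157.5),(292,208),(240,209)]]);print(S.round(4),S.mean(0)); a=S[1]-S[0]+S[2]-S[3];print(np.arctan2(a[1],a[0]))
plan([(*S.mean(0),.04,np.arctan2(a[1],a[0]))])"
```

```text
[[0.5028 0.3977]
 [0.553  0.4068]
 [0.5615 0.3565]
 [0.5103 0.3476]] [0.53190392 0.37714625]
0.17423559996851937
t 18.4 at [0.5263 0.3743 0.1959] h 0.149 tilt [ 0.0001 -0.    ] F [ 0.2 -0.3  0.3] gap 0.0853
[0.4,1.2,31.2;-0.005] [0.4,1.2,31.2;-0.005] [0.4,1.2,31.1;-0.005] [0.3,1.2,31.2;-0.005] [0.4,1.2,31.2;-0.005] |
```

>>> carry_out([
  [[2,6,15],[0,0,-0.018]],
  [[0,0,30],[0,0,0]],
  [[0,0,35],[0,0,0]],
  [[0,0,28],[0,0,0]],
  [[0,0,18],[0,0,0]],
])

```text
time: 18.83
tcp_pos: [0.5302, 0.3766, 0.0653]
orientation: [-0.001, 0.645, 0.764, -0.002]
ft_force: [-0.9, -0.4, 0.1]
finger_gap: 0.0851
grasp_force: 0.0
```

>>> carry_out([
  [[0,0,13],[0,0,0]],
  [[0,0,9],[0,0,0]],
  [[0,0,5],[0,0,0]],
  [[0,0,2],[0,0,0]],
  [[0,0,0],[0,0,0]],
])

```text
time: 19.25
tcp_pos: [0.5321, 0.3784, 0.0412]
orientation: [0.0, 0.645, 0.764, 0.0]
ft_force: [-0.2, 0.0, 0.4]
finger_gap: 0.0849
grasp_force: 0.0
```

>>> carry_out([
  [[0,0,0],[0,0,0]],
  [[0,0,0],[0,0,0]],
  [[0,0,0],[0,0,0]],
])

```text
time: 19.5
tcp_pos: [0.5322, 0.3785, 0.0418]
orientation: [0.0, 0.645, 0.764, 0.001]
ft_force: [-0.1, -0.6, 0.1]
finger_gap: 0.0846
grasp_force: 0.0
```

```bash
python3 -c "
from h import *
plan([(.5319,.3768,.0395,.17)])"
```

```text
t 19.5 at [0.5322 0.3785 0.0418] h 0.168 tilt [0.0014 0.001 ] F [-0.1 -0.6  0.1] gap 0.0846
[-1.6,-0.6,2.3;-0.002] |
```

>>> carry_out([
  [[-1.5,-0.5,2],[0,0,0]],
  [[0,0,0],[0,0,0]],
  [[0,0,0],[0,0,0]],
  [[0,0,0],[0,0,0]],
])

```text
time: 19.83
tcp_pos: [0.5314, 0.3765, 0.0388]
orientation: [-0.0, 0.645, 0.764, -0.0]
ft_force: [0.3, 0.4, 0.4]
finger_gap: 0.085
grasp_force: 0.0
```

>>> carry_out([
  [[0,0,0],[0,0,0]],
  [[0,0,0],[0,0,0]],
  [[0,0,0],[0,0,0]],
  [[0,0,0],[0,0,0]],
  [[0,0,0],[0,0,0]],
], claw=40, squeeze=30)

```text
time: 20.25
tcp_pos: [0.5315, 0.3766, 0.0389]
orientation: [0.0, 0.645, 0.764, 0.0]
ft_force: [0.2, 0.4, 1.1]
finger_gap: 0.0502
grasp_force: 32.4
```

>>> carry_out([
  [[0,0,0],[0,0,0]],
  [[0,0,0],[0,0,0]],
  [[0,0,0],[0,0,0]],
])

```text
time: 20.5
tcp_pos: [0.5315, 0.3766, 0.039]
orientation: [0.0, 0.645, 0.764, 0.0]
ft_force: [-0.2, -0.2, 1.1]
finger_gap: 0.05
grasp_force: 32.4
```

>>> carry_out([
  [[0,0,-10],[0,0,0]],
  [[0,0,-25],[0,0,0]],
  [[0,0,-35],[0,0,0]],
  [[0,0,-38],[0,0,0]],
  [[0,0,-35],[0,0,0]],
])

```text
time: 20.92
tcp_pos: [0.5308, 0.3761, 0.1838]
orientation: [-0.0, 0.645, 0.764, -0.0]
ft_force: [1.9, 1.9, -0.9]
finger_gap: 0.0494
grasp_force: 32.2
```

>>> carry_out([
  [[0,0,-22],[0,0,0]],
  [[0,0,-10],[0,0,0]],
  [[0,0,0],[0,0,0]],
  [[0,0,0],[0,0,0]],
])

```text
time: 21.25
tcp_pos: [0.5311, 0.3763, 0.2131]
orientation: [-0.0, 0.645, 0.764, -0.0]
ft_force: [-0.1, -0.9, -2.8]
finger_gap: 0.0498
grasp_force: 32.2
```

```bash
python3 -c "
from h import *
plan([(.5588,.0025,.215,-.031)],38)"
```

```text
t 21.2 at [0.5311 0.3763 0.2131] h 0.168 tilt [-0.0006 -0.0004] F [-0.1 -0.9 -2.8] gap 0.0498
[-37.3,-3.5,-0.2;0.02] [-37.4,-2.8,-0.2;0.02] [-37.4,-2,-0.2;0.02] [-37.5,-1.3,-0.2;0.02] [-37.5,-0.5,-0.1;0.02] [-37.4,0.2,-0.2;0.019] [-37.5,1,-0.2;0.02] [-37.5,1.7,-0.2;0.02] [-37.4,2.4,-0.2;0.02] [-37.3,3.2,-0.2;0.02] |
```

>>> carry_out([
  [[-19,-2,0],[0,0,0.01]],
  [[-37,-3,0],[0,0,0.02]],
  [[-37,-3,0],[0,0,0.02]],
  [[-37.5,-2,0],[0,0,0.02]],
  [[-37.5,-1,0],[0,0,0.02]],
])

```text
time: 21.67
tcp_pos: [0.5407, 0.2064, 0.2107]
orientation: [-0.001, 0.679, 0.734, -0.002]
ft_force: [1.6, -0.5, -1.8]
finger_gap: 0.0497
grasp_force: 32.2
```

>>> carry_out([
  [[-37.5,0,0],[0,0,0.02]],
  [[-37.5,0.5,0],[0,0,0.02]],
  [[-37.5,1,0],[0,0,0.02]],
  [[-37.5,2,0],[0,0,0.02]],
  [[-30,3,0],[0,0,0.02]],
])

```text
time: 22.08
tcp_pos: [0.5542, 0.0261, 0.211]
orientation: [-0.001, 0.716, 0.699, -0.002]
ft_force: [0.1, 0.6, -1.8]
finger_gap: 0.0501
grasp_force: 32.2
```

>>> carry_out([
  [[-18,2,0],[0,0,0.01]],
  [[-8,1,0],[0,0,0]],
  [[0,0,0],[0,0,0]],
  [[0,0,0],[0,0,0]],
  [[0,0,0],[0,0,0]],
])

```text
time: 22.5
tcp_pos: [0.5581, 0.0039, 0.2129]
orientation: [-0.001, 0.718, 0.696, -0.0]
ft_force: [0.6, 0.8, -0.9]
finger_gap: 0.0497
grasp_force: 32.2
```

```bash
python3 -c "
from h import *
plan([(.5588,.0025,.06,-.031)],38)"
```

```text
t 22.5 at [0.5581 0.0039 0.2129] h -0.031 tilt [-0.0016  0.0006] F [ 0.6  0.8 -0.9] gap 0.0497
[-0.3,0.1,30.6;0] [-0.3,0.2,30.6;0] [-0.2,0.1,30.5;0] [-0.3,0.2,30.6;0] [-0.3,0.1,30.6;0] |
```

>>> carry_out([
  [[-1.2,0.5,15],[0,0,0]],
  [[0,0,28],[0,0,0]],
  [[0,0,32],[0,0,0]],
  [[0,0,28],[0,0,0]],
  [[0,0,22],[0,0,0]],
])

```text
time: 22.92
tcp_pos: [0.5579, 0.0032, 0.0865]
orientation: [-0.001, 0.717, 0.697, -0.001]
ft_force: [-1.0, -0.1, -1.0]
finger_gap: 0.0496
grasp_force: 32.2
```

>>> carry_out([
  [[0,0,14],[0,0,0]],
  [[0,0,8],[0,0,0]],
  [[0,0,4],[0,0,0]],
  [[0,0,0],[0,0,0]],
  [[0,0,0],[0,0,0]],
])

```text
time: 23.33
tcp_pos: [0.5597, 0.002, 0.0635]
orientation: [0.0, 0.718, 0.696, 0.0]
ft_force: [0.9, -0.1, -1.2]
finger_gap: 0.0499
grasp_force: 32.2
```

>>> carry_out([
  [[0,0,0],[0,0,0]],
  [[0,0,0],[0,0,0]],
  [[0,0,0],[0,0,0]],
  [[0,0,0],[0,0,0]],
])

```text
time: 23.67
tcp_pos: [0.5596, 0.0014, 0.0634]
orientation: [0.0, 0.718, 0.696, 0.0]
ft_force: [0.3, -0.9, -1.3]
finger_gap: 0.0496
grasp_force: 32.2
```

```bash
python3 -c "
from h import *
plan([(.5588,.0025,.044,-.031)],38)"
```

```text
t 23.7 at [0.5596 0.0014 0.0634] h -0.032 tilt [0.0011 0.    ] F [ 0.3 -0.9 -1.3] gap 0.0496
[1.1,-0.8,19.4;-0.001] |
```

>>> carry_out([
  [[1,-0.8,6],[0,0,0]],
  [[0,0,6],[0,0,0]],
  [[0,0,6],[0,0,0]],
  [[0,0,0],[0,0,0]],
  [[0,0,0],[0,0,0]],
])

```text
time: 24.08
tcp_pos: [0.5575, 0.0025, 0.0439]
orientation: [-0.001, 0.718, 0.696, -0.001]
ft_force: [0.8, -1.0, -0.8]
finger_gap: 0.0499
grasp_force: 32.2
```

>>> carry_out([
  [[0,0,1.5],[0,0,0]],
  [[0,0,1.5],[0,0,0]],
  [[0,0,0],[0,0,0]],
  [[0,0,0],[0,0,0]],
])

```text
time: 24.42
tcp_pos: [0.5584, 0.0025, 0.0418]
orientation: [0.0, 0.718, 0.696, 0.0]
ft_force: [0.3, 0.8, -0.7]
finger_gap: 0.0495
grasp_force: 32.2
```

```bash
python3 -c "
from h import *
plan([(.5588,.0025,.041,-.031)],38)"
```

```text
t 24.4 at [0.5584 0.0025 0.0418] h -0.032 tilt [ 0.0001 -0.    ] F [ 0.3  0.8 -0.7] gap 0.0495
[0,0.4,0.8;-0.001] |
```

>>> carry_out([
  [[0,0,1],[0,0,0]],
  [[0,0,0],[0,0,0]],
  [[0,0,0],[0,0,0]],
])

```text
time: 24.67
tcp_pos: [0.5586, 0.0025, 0.0414]
orientation: [0.0, 0.718, 0.696, 0.0]
ft_force: [-2.0, 0.0, 4.8]
finger_gap: 0.0498
grasp_force: 32.8
```

>>> carry_out([
  [[0,0,0],[0,0,0]],
  [[0,0,0],[0,0,0]],
  [[0,0,0],[0,0,0]],
  [[0,0,0],[0,0,0]],
], claw=72)

```text
time: 25.0
tcp_pos: [0.5584, 0.0025, 0.0407]
orientation: [0.0, 0.718, 0.696, 0.0]
ft_force: [0.8, -0.7, -0.3]
finger_gap: 0.0722
grasp_force: 0.0
```

>>> carry_out([
  [[0,0,-10],[0,0,0]],
  [[0,0,-25],[0,0,0]],
  [[0,0,-35],[0,0,0]],
  [[0,0,-35],[0,0,0]],
  [[0,0,-30],[0,0,0]],
])

```text
time: 25.42
tcp_pos: [0.5585, 0.0025, 0.1787]
orientation: [0.0, 0.718, 0.696, 0.0]
ft_force: [1.5, -0.0, -0.0]
finger_gap: 0.0721
grasp_force: 0.0
```

>>> carry_out([
  [[0,-20,-20],[0,0,0]],
  [[0,-32,0],[0,0,0]],
  [[0,-28,0],[0,0,0]],
  [[0,-10,0],[0,0,0]],
  [[0,0,0],[0,0,0]],
], claw=50)

```text
time: 25.83
tcp_pos: [0.4661, 0.0054, 0.1965]
orientation: [-0.0, 0.718, 0.696, -0.0]
ft_force: [0.4, -0.5, -0.1]
finger_gap: 0.0501
grasp_force: 0.0
```

>>> carry_out([
  [[0,0,0],[0,0,0]],
  [[0,0,0],[0,0,0]],
  [[0,0,0],[0,0,0]],
  [[0,0,0],[0,0,0]],
])

```text
time: 26.17
tcp_pos: [0.4693, 0.0054, 0.1957]
orientation: [0.0, 0.718, 0.696, 0.0]
ft_force: [-0.2, -0.2, 0.3]
finger_gap: 0.0499
grasp_force: 0.0
```

```bash
python3 -c "
from h import *
import pickle
c=pickle.load(open('w3.pkl','rb'))
print('plug',ray(c,84,39,.04),ray(c,104,49,0.0))
plan([(.378,-.256,.2,-.031)],38)
c=shot('wrist','w5.png'); pickle.dump(c,open('w5.pkl','wb'))"
```

```text
plug [ 0.37802417 -0.25915456  0.04      ] [ 0.37429195 -0.26032382  0.        ]
t 26.2 at [0.4693 0.0054 0.1957] h -0.032 tilt [ 0.0001 -0.    ] F [-0.2 -0.2  0.3] gap 0.0499
[-33,-10.4,-0.5;-0] [-33,-10.3,-0.6;-0] [-33.1,-10.4,-0.5;-0] [-33,-10.4,-0.6;-0.001] [-33,-10.3,-0.5;0] [-33,-10.4,-0.5;0] [-33,-10.4,-0.6;0] [-33,-10.4,-0.5;-0] |
```

View pics/w5.png

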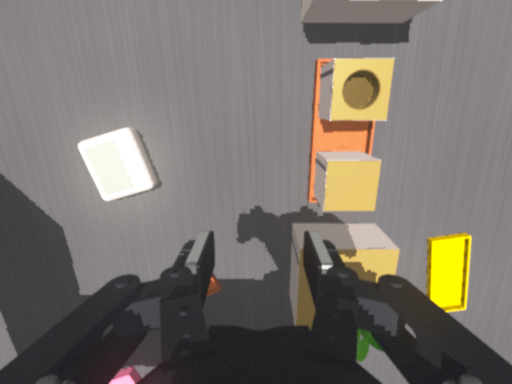

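Both blocks stand upright in the strip with a clear gap between them; the hole is at (361,90).

```bash
python3 -c "
from h import *
import pickle
c=pickle.load(open('w5.pkl','rb'))
print('hole',ray(c,361,90,.0575),'tops',[ray(c,u,v,.0575)[:2].round(4) for u,v in[(335,59),(392,59),(386,121),(332,122),(325,160),(379,160),(375,210),(325,211)]])
print('strip',[ray(c,u,v,.014)[:2].round(4) for u,v in[(318,59),(310,204),(375,121)]])"
```

```text
hole [0.56000933 0.09057466 0.0575    ] tops [array([0.5361, 0.116 ]), array([0.5842, 0.1145]), array([0.5846, 0.0635]), array([0.536 , 0.0642]), array([0.5311, 0.0296]), array([0.5818, 0.0281]), array([ 0.5827, -0.0222]), array([ 0.5332, -0.0217])]
strip [array([0.5304, 0.1223]), array([ 0.5262, -0.0301]), array([0.5923, 0.0609])]
```

>>> carry_out([
  [[-16,-5,0],[0,0,0]],
  [[-33,-10.5,0],[0,0,0]],
  [[-33,-10.5,0],[0,0,0]],
  [[-33,-10.5,0],[0,0,0]],
  [[-33,-10.5,0],[0,0,0]],
])

```text
time: 26.63
tcp_pos: [0.4164, -0.1423, 0.1957]
orientation: [-0.0, 0.718, 0.696, -0.0]
ft_force: [0.1, -0.3, 0.3]
finger_gap: 0.0497
grasp_force: 0.0
```

>>> carry_out([
  [[-33,-10.5,0],[0,0,0]],
  [[-33,-10.5,0],[0,0,0]],
  [[-30,-9,0],[0,0,0]],
  [[-16,-5,0],[0,0,0]],
  [[-5,-1,0],[0,0,0]],
])

```text
time: 27.05
tcp_pos: [0.3763, -0.2594, 0.1957]
orientation: [0.0, 0.72, 0.694, -0.0]
ft_force: [0.0, 0.5, 0.1]
finger_gap: 0.0503
grasp_force: 0.0
```

>>> carry_out([
  [[0,0,0],[0,0,0]],
  [[0,0,0],[0,0,0]],
  [[0,0,0],[0,0,0]],
  [[0,0,0],[0,0,0]],
  [[0,0,0],[0,0,0]],
])

```text
time: 27.47
tcp_pos: [0.3773, -0.2559, 0.1958]
orientation: [-0.0, 0.718, 0.696, 0.0]
ft_force: [-0.2, -0.3, -1.1]
finger_gap: 0.0501
grasp_force: 0.0
```

```bash
python3 -c "
from h import *
import pickle
plan([(.378,-.258,.2,-.031)],38)
c=shot('wrist'); pickle.dump(c,open('w6.pkl','wb')); print(proj(c,(.377,-.258,.04)))
cv2.imwrite('pics/w6.png',cv2.resize(c['f'][100:290,140:380],None,fx=3,fy=3,interpolation=cv2.INTER_CUBIC))"
```

```text
t 27.5 at [ 0.3773 -0.2559  0.1958] h -0.03 tilt [-0.      0.0002] F [-0.2 -0.3 -1.1] gap 0.0501
[-2.1,0.7,-4.2;0.001] |
[259.55602031 183.85980561]
```

View pics/w6.png

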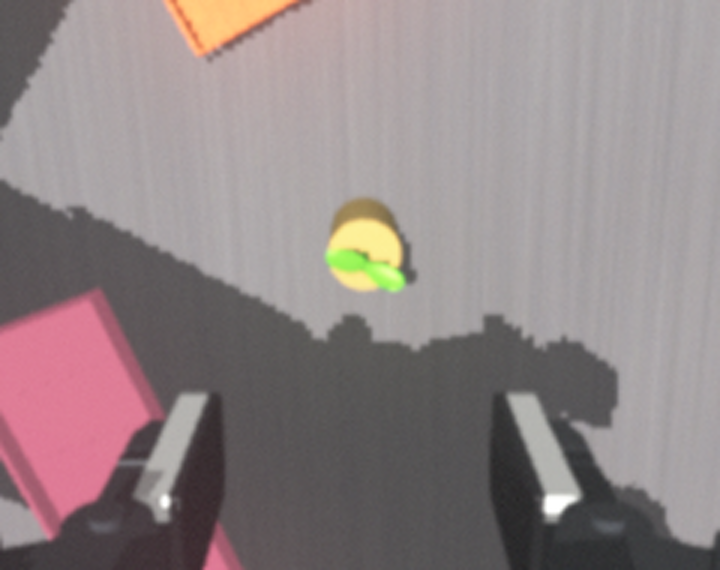

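The plug's top disc is centred at crop pixel (366,255), about (261.7,184.7) in the full picture. The pink strip's corner at (100,290) lies outside the fingers.

```bash
python3 -c "
from h import *
import pickle
c=pickle.load(open('w6.pkl','rb'))
p=ray(c,261.7,184.6,.04); print(p, ray(c,140+33.3,100+96.6,.014), ray(c,140+165/3,100+140,.014))
plan([(p[0],p[1],.045,-.031)])"
```

```text
[ 0.37918465 -0.25885599  0.04      ] [ 0.27790432 -0.27770426  0.014     ] [ 0.29735707 -0.33329473  0.014     ]
t 27.5 at [ 0.3773 -0.256   0.1958] h -0.03 tilt [0.0001 0.0001] F [0.1 1.1 0.3] gap 0.0503
[-0.7,0.5,37.7;0] [-0.7,0.5,37.7;0] [-0.7,0.5,37.7;0] [-0.7,0.4,37.7;0.001] |
```

>>> carry_out([
  [[-2.8,1.8,15],[0,0,0]],
  [[0,0,30],[0,0,0]],
  [[0,0,35],[0,0,0]],
  [[0,0,25],[0,0,0]],
  [[0,0,18],[0,0,0]],
])

```text
time: 27.93
tcp_pos: [0.3777, -0.2584, 0.0706]
orientation: [-0.001, 0.718, 0.696, -0.0]
ft_force: [-0.6, 0.2, 0.8]
finger_gap: 0.05
grasp_force: 0.0
```

>>> carry_out([
  [[0,0,12],[0,0,0]],
  [[0,0,8],[0,0,0]],
  [[0,0,4],[0,0,0]],
  [[0,0,2],[0,0,0]],
  [[0,0,0],[0,0,0]],
])

```text
time: 28.35
tcp_pos: [0.379, -0.2597, 0.0471]
orientation: [0.0, 0.718, 0.696, 0.0]
ft_force: [-0.7, 0.6, 0.7]
finger_gap: 0.0503
grasp_force: 0.0
```

>>> carry_out([
  [[0,0,0],[0,0,0]],
  [[0,0,0],[0,0,0]],
  [[0,0,0],[0,0,0]],
])

```text
time: 28.6
tcp_pos: [0.3792, -0.26, 0.0475]
orientation: [0.001, 0.718, 0.696, 0.0]
ft_force: [0.0, -0.7, 0.8]
finger_gap: 0.0499
grasp_force: 0.0
```

```bash
python3 -c "
from h import *
plan([(.3792,-.2587,.045,-.031)])"
```

```text
t 28.6 at [ 0.3792 -0.26    0.0475] h -0.032 tilt [ 0.0012 -0.0008] F [ 0.  -0.7  0.8] gap 0.0499
[1.3,-0,2.5;-0.001] |
```

>>> carry_out([
  [[1,0,2],[0,0,0]],
  [[0,0,0],[0,0,0]],
  [[0,0,0],[0,0,0]],
  [[0,0,0],[0,0,0]],
])

```text
time: 28.93
tcp_pos: [0.3786, -0.2586, 0.0448]
orientation: [-0.0, 0.718, 0.696, -0.0]
ft_force: [0.7, 0.8, -0.6]
finger_gap: 0.0499
grasp_force: 0.0
```

>>> carry_out([
  [[0,0,0],[0,0,0]],
  [[0,0,0],[0,0,0]],
  [[0,0,0],[0,0,0]],
  [[0,0,0],[0,0,0]],
  [[0,0,0],[0,0,0]],
], claw=15, squeeze=20)

```text
time: 29.35
tcp_pos: [0.3787, -0.2587, 0.0449]
orientation: [0.0, 0.718, 0.696, -0.0]
ft_force: [0.0, -0.1, 1.0]
finger_gap: 0.0241
grasp_force: 20.5
```

>>> carry_out([
  [[0,0,0],[0,0,0]],
  [[0,0,0],[0,0,0]],
  [[0,0,0],[0,0,0]],
  [[0,0,0],[0,0,0]],
])

```text
time: 29.68
tcp_pos: [0.3787, -0.2587, 0.0449]
orientation: [0.0, 0.718, 0.696, -0.0]
ft_force: [-0.2, 0.4, 2.7]
finger_gap: 0.0241
grasp_force: 20.6
```

>>> carry_out([
  [[0,0,-10],[0,0,0]],
  [[0,0,-25],[0,0,0]],
  [[0,0,-35],[0,0,0]],
  [[0,0,-38],[0,0,0]],
  [[0,0,-35],[0,0,0]],
])

```text
time: 30.1
tcp_pos: [0.3783, -0.2584, 0.1901]
orientation: [-0.0, 0.718, 0.696, 0.0]
ft_force: [1.6, -0.6, -0.6]
finger_gap: 0.0239
grasp_force: 20.4
```

>>> carry_out([
  [[0,0,-22],[0,0,0]],
  [[0,0,-10],[0,0,0]],
  [[0,0,0],[0,0,0]],
  [[0,0,0],[0,0,0]],
])

```text
time: 30.43
tcp_pos: [0.3785, -0.2586, 0.2193]
orientation: [0.0, 0.718, 0.696, 0.0]
ft_force: [-0.1, 0.9, -0.8]
finger_gap: 0.0243
grasp_force: 20.4
```

```bash
python3 -c "
from h import *
plan([(.5605,.0905,.22,-.031)],38)"
```

```text
t 30.4 at [ 0.3785 -0.2586  0.2193] h -0.032 tilt [0. 0.] F [-0.1  0.9 -0.8] gap 0.0243
[32.2,15.5,-0.1;-0] [32.3,15.5,-0;-0] [32.2,15.6,-0.1;-0] [32.3,15.5,-0;-0] [32.2,15.5,-0.1;-0] [32.3,15.5,-0.1;-0.001] [32.2,15.6,-0;0] [32.2,15.5,-0.1;0] [32.3,15.6,-0;0] [32.2,15.5,-0.1;0] [32.2,15.6,-0.1;-0] |
```

>>> carry_out([
  [[14,7,0],[0,0,0]],
  [[30,14.5,0],[0,0,0]],
  [[34,16.5,0],[0,0,0]],
  [[34,16.5,0],[0,0,0]],
  [[34,16.5,0],[0,0,0]],
])

```text
time: 30.85
tcp_pos: [0.4533, -0.1133, 0.2173]
orientation: [-0.002, 0.719, 0.695, -0.001]
ft_force: [1.3, -0.7, -0.4]
finger_gap: 0.0239
grasp_force: 20.4
```

>>> carry_out([
  [[34,16.5,0],[0,0,0]],
  [[34,16.5,0],[0,0,0]],
  [[34,16.5,0],[0,0,0]],
  [[34,16.5,0],[0,0,0]],
  [[34,16.5,0],[0,0,0]],
])

```text
time: 31.27
tcp_pos: [0.5412, 0.054, 0.217]
orientation: [-0.001, 0.718, 0.696, -0.002]
ft_force: [0.1, -0.9, -0.8]
finger_gap: 0.0243
grasp_force: 20.4
```

>>> carry_out([
  [[24,11,0],[0,0,0]],
  [[10,5,0],[0,0,0]],
  [[4,2,0],[0,0,0]],
  [[0,0,0],[0,0,0]],
  [[0,0,0],[0,0,0]],
])

```text
time: 31.68
tcp_pos: [0.5604, 0.0886, 0.2186]
orientation: [-0.0, 0.719, 0.695, -0.001]
ft_force: [-0.1, 0.3, 0.0]
finger_gap: 0.024
grasp_force: 20.4
```

>>> carry_out([
  [[0,0,0],[0,0,0]],
  [[0,0,0],[0,0,0]],
  [[0,0,0],[0,0,0]],
])

```text
time: 31.93
tcp_pos: [0.5611, 0.0886, 0.22]
orientation: [0.0, 0.719, 0.695, 0.0]
ft_force: [-0.4, -0.5, -0.4]
finger_gap: 0.0238
grasp_force: 20.4
```

```bash
python3 -c "
from h import *
plan([(.5605,.0905,.12,-.031)],38)"
```

```text
t 31.9 at [0.5611 0.0886 0.22  ] h -0.034 tilt [ 0.0001 -0.0001] F [-0.4 -0.5 -0.4] gap 0.0238
[0.6,-0.2,33.3;-0.001] [0.7,-0.3,33.4;-0.001] [0.6,-0.2,33.3;-0.001] |
```

>>> carry_out([
  [[1.8,-0.5,15],[0,0,0]],
  [[0,0,25],[0,0,0]],
  [[0,0,28],[0,0,0]],
  [[0,0,22],[0,0,0]],
  [[0,0,12],[0,0,0]],
])

```text
time: 32.35
tcp_pos: [0.5592, 0.0905, 0.1153]
orientation: [-0.001, 0.719, 0.695, -0.001]
ft_force: [0.0, 0.8, 0.1]
finger_gap: 0.024
grasp_force: 20.4
```

>>> carry_out([
  [[0,0,6],[0,0,0]],
  [[0,0,3],[0,0,0]],
  [[0,0,0],[0,0,0]],
  [[0,0,0],[0,0,0]],
  [[0,0,0],[0,0,0]],
])

```text
time: 32.77
tcp_pos: [0.5619, 0.0915, 0.11]
orientation: [0.001, 0.718, 0.696, 0.001]
ft_force: [-0.1, 0.0, -0.2]
finger_gap: 0.0243
grasp_force: 20.4
```

>>> carry_out([
  [[0,0,0],[0,0,0]],
  [[0,0,0],[0,0,0]],
  [[0,0,0],[0,0,0]],
])

```text
time: 33.02
tcp_pos: [0.5613, 0.0915, 0.1093]
orientation: [0.0, 0.718, 0.696, 0.0]
ft_force: [0.1, 0.6, -0.3]
finger_gap: 0.0244
grasp_force: 20.4
```

```bash
python3 -c "
from h import *
import pickle
plan([(.5605,.0905,.0885,-.031)],10)
c=shot('side'); u,v=proj(c,(.56,.09,.07)).astype(int); print(u,v)
cv2.imwrite('pics/s2.png',cv2.resize(c['f'][v-60:v+60,u-80:u+80],None,fx=4,fy=4,interpolation=cv2.INTER_CUBIC))"
```

```text
t 33.0 at [0.5613 0.0915 0.1093] h -0.032 tilt [0.0009 0.0001] F [ 0.1  0.6 -0.3] gap 0.0244
[-0.4,-0.3,6.9;-0] [-0.3,-0.2,7;-0.001] [-0.4,-0.3,6.9;0] |
287 162
```

View pics/s2.png

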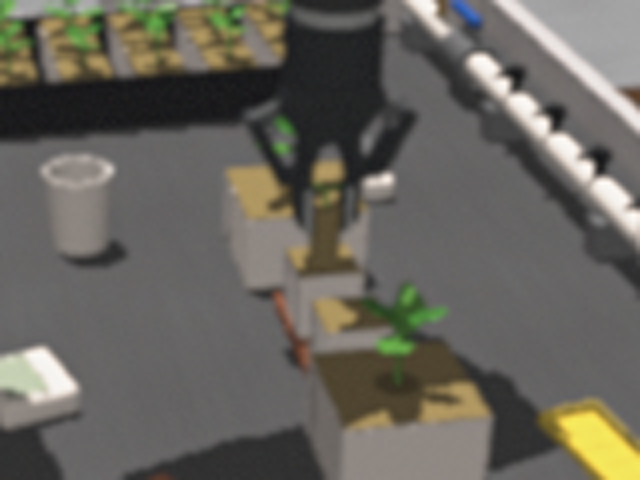

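The plug hangs upright right over the holed block, at about (325,240). Now I'll lower it in.

>>> carry_out([
  [[-1,-0.8,4],[0,0,0]],
  [[0,0,4],[0,0,0]],
  [[0,0,4],[0,0,0]],
  [[0,0,4],[0,0,0]],
  [[0,0,0],[0,0,0]],
])

```text
time: 33.48
tcp_pos: [0.5594, 0.0904, 0.0915]
orientation: [-0.001, 0.718, 0.696, -0.001]
ft_force: [-0.4, -0.9, -1.1]
finger_gap: 0.0239
grasp_force: 20.4
```

>>> carry_out([
  [[0,0,2],[0,0,0]],
  [[0,0,1],[0,0,0]],
  [[0,0,1],[0,0,0]],
  [[0,0,0],[0,0,0]],
  [[0,0,0],[0,0,0]],
])

```text
time: 33.9
tcp_pos: [0.5602, 0.0905, 0.0889]
orientation: [0.0, 0.718, 0.696, 0.0]
ft_force: [0.2, -0.2, -0.5]
finger_gap: 0.024
grasp_force: 20.4
```

>>> carry_out([
  [[0,0,1],[0,0,0]],
  [[0,0,0],[0,0,0]],
  [[0,0,0],[0,0,0]],
])

```text
time: 34.15
tcp_pos: [0.5601, 0.0905, 0.0878]
orientation: [-0.0, 0.718, 0.696, -0.0]
ft_force: [-0.2, 0.1, 1.5]
finger_gap: 0.024
grasp_force: 20.4
```

>>> carry_out([
  [[0,0,1],[0,0,0]],
  [[0,0,0],[0,0,0]],
  [[0,0,0],[0,0,0]],
])

```text
time: 34.4
tcp_pos: [0.5601, 0.0905, 0.0867]
orientation: [-0.0, 0.718, 0.696, -0.0]
ft_force: [-0.1, -0.1, -0.5]
finger_gap: 0.024
grasp_force: 20.4
```

>>> carry_out([
  [[0,0,1],[0,0,0]],
  [[0,0,0],[0,0,0]],
  [[0,0,0],[0,0,0]],
])

```text
time: 34.65
tcp_pos: [0.5603, 0.0905, 0.0863]
orientation: [0.0, 0.718, 0.696, 0.0]
ft_force: [-2.3, -0.4, 5.7]
finger_gap: 0.0239
grasp_force: 20.8
```

>>> carry_out([
  [[0,0,0],[0,0,0]],
  [[0,0,0],[0,0,0]],
  [[0,0,0],[0,0,0]],
  [[0,0,0],[0,0,0]],
], claw=45)

```text
time: 34.98
tcp_pos: [0.5601, 0.0905, 0.0856]
orientation: [-0.0, 0.718, 0.696, -0.0]
ft_force: [0.3, -0.6, -0.3]
finger_gap: 0.0449
grasp_force: 0.0
```

>>> carry_out([
  [[0,0,-8],[0,0,0]],
  [[0,0,-20],[0,0,0]],
  [[0,0,-35],[0,0,0]],
  [[0,0,-30],[0,0,0]],
  [[0,-10,-15],[0,0,0]],
])

```text
time: 35.4
tcp_pos: [0.5531, 0.0911, 0.1983]
orientation: [0.002, 0.718, 0.696, 0.003]
ft_force: [0.8, -0.2, 0.2]
finger_gap: 0.0453
grasp_force: 0.0
```

```bash
python3 -c "
from h import *
plan([(.392,.268,.2,1.54)],38)"
```

```text
t 35.4 at [0.5531 0.0911 0.1983] h -0.032 tilt [0.0062 0.0009] F [ 0.8 -0.2  0.2] gap 0.0453
[12.3,-11.9,-0.1;0.112] [10.8,-13.2,-0.1;0.112] [9.3,-14.4,-0.2;0.112] [7.6,-15.2,-0.1;0.112] [5.9,-16.1,-0.1;0.112] [4.1,-16.6,-0.1;0.113] [2.1,-16.9,-0.2;0.112] [0.3,-17.1,-0.1;0.112] [-1.7,-17,-0.1;0.112] [-3.5,-16.8,-0.1;0.112] [-5.4,-16.2,-0.2;0.112] [-7.2,-15.5,-0.1;0.112] [-8.9,-14.6,-0.1;0.112] [-10.4,-13.5,-0.1;0.112] |
```

```bash
python3 -c "
from h import *
print(env.observe()['joints'].round(2))
plan([(.392,.268,.2,1.53)],38)"
```

```text
[ 0.16  0.26 -0.25  1.05 -0.    1.77]
t 35.4 at [0.5531 0.0911 0.1983] h -0.032 tilt [0.0062 0.0009] F [ 0.8 -0.2  0.2] gap 0.0453
[12.3,-11.9,-0.1;-0.112] [13.5,-10.5,-0.1;-0.111] [14.5,-8.9,-0.2;-0.112] [15.5,-7.2,-0.1;-0.111] [16.2,-5.5,-0.1;-0.112] [16.7,-3.6,-0.1;-0.112] [17,-1.7,-0.2;-0.111] [17.1,0.2,-0.1;-0.112] [17,2,-0.1;-0.111] [16.6,4,-0.1;-0.112] [16.1,5.8,-0.2;-0.112] [15.3,7.5,-0.1;-0.111] [14.5,9.2,-0.1;-0.112] [13.2,10.7,-0.1;-0.111] |
```

>>> carry_out([
  [[12,-12,0],[0,0,-0.112]],
  [[13.5,-10.5,0],[0,0,-0.112]],
  [[14.5,-9,0],[0,0,-0.112]],
  [[15.5,-7,0],[0,0,-0.112]],
  [[16,-5.5,0],[0,0,-0.112]],
], claw=85)

```text
time: 35.82
tcp_pos: [0.4921, 0.154, 0.1945]
orientation: [0.0, 0.496, 0.868, 0.0]
ft_force: [0.3, -0.6, 0.9]
finger_gap: 0.0849
grasp_force: 0.0
```

>>> carry_out([
  [[16.5,-3.5,0],[0,0,-0.112]],
  [[17,-1.5,0],[0,0,-0.112]],
  [[17,0,0],[0,0,-0.112]],
  [[17,2,0],[0,0,-0.112]],
  [[16.5,4,0],[0,0,-0.112]],
])

```text
time: 36.23
tcp_pos: [0.4347, 0.2168, 0.1944]
orientation: [0.0, 0.236, 0.972, 0.0]
ft_force: [0.6, -0.7, -0.4]
finger_gap: 0.0848
grasp_force: 0.0
```

>>> carry_out([
  [[16,6,0],[0,0,-0.112]],
  [[15.5,7.5,0],[0,0,-0.112]],
  [[14.5,9,0],[0,0,-0.112]],
  [[13,10.5,0],[0,0,-0.112]],
  [[0,0,0],[0,0,0]],
])

```text
time: 36.65
tcp_pos: [0.3875, 0.2677, 0.1944]
orientation: [-0.0, 0.014, 1.0, 0.0]
ft_force: [-0.9, 0.4, -0.8]
finger_gap: 0.0849
grasp_force: 0.0
```

>>> carry_out([
  [[0,0,0],[0,0,0]],
  [[0,0,0],[0,0,0]],
  [[0,0,0],[0,0,0]],
  [[0,0,0],[0,0,0]],
  [[0,0,0],[0,0,0]],
])

```text
time: 37.07
tcp_pos: [0.3895, 0.2658, 0.1938]
orientation: [0.0, 0.018, 1.0, -0.0]
ft_force: [-0.2, -0.5, 0.4]
finger_gap: 0.0848
grasp_force: 0.0
```

```bash
python3 -c "
from h import *
import pickle
plan([(.392,.268,.2,1.54)],38)
c=shot('wrist','w7.png'); pickle.dump(c,open('w7.pkl','wb')); print(proj(c,(.392,.268,.07)))"
```

```text
t 37.1 at [0.3895 0.2658 0.1938] h 1.534 tilt [ 0.     -0.0001] F [-0.2 -0.5  0.4] gap 0.0848
[-2.4,2.3,-6.2;-0.006] |
[260.57348767 194.74476668]
```

View pics/w7.png

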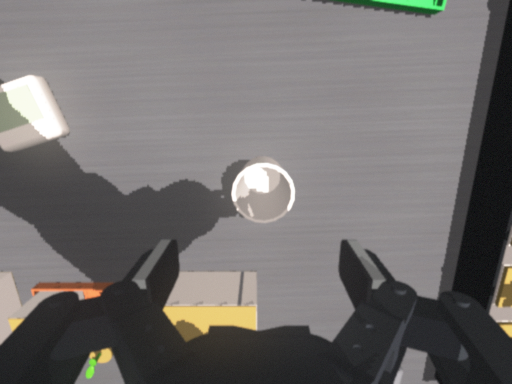

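The cup rim spans columns 232–295 and rows 163–223, so its centre is (263.5,193). Nothing is near it.

```bash
python3 -c "
from h import *
import pickle
c=pickle.load(open('w7.pkl','rb'))
p=ray(c,263.5,193,.07); print(p,np.linalg.norm(ray(c,232,193,.07)-ray(c,295,193,.07)),np.linalg.norm(ray(c,263.5,163,.07)-ray(c,263.5,223,.07)))
plan([(p[0],p[1],.055,1.54)])"
```

```text
[0.39040985 0.27074078 0.07      ] 0.057835720121193986 0.05791640098743293
t 37.1 at [0.3894 0.2658 0.1938] h 1.535 tilt [ 0.     -0.0001] F [-0.9 -0.3 -0.1] gap 0.0848
[-0.2,1.2,34.7;-0.001] [-0.2,1.3,34.7;-0.002] [-0.2,1.2,34.7;-0.001] [-0.2,1.2,34.7;-0.001] |
```

>>> carry_out([
  [[-0.8,5,12],[0,0,-0.005]],
  [[0,0,28],[0,0,0]],
  [[0,0,30],[0,0,0]],
  [[0,0,25],[0,0,0]],
  [[0,0,18],[0,0,0]],
])

```text
time: 37.53
tcp_pos: [0.3893, 0.2703, 0.0787]
orientation: [-0.001, 0.015, 1.0, -0.001]
ft_force: [0.1, 0.1, -0.1]
finger_gap: 0.085
grasp_force: 0.0
```

>>> carry_out([
  [[0,0,12],[0,0,0]],
  [[0,0,8],[0,0,0]],
  [[0,0,4],[0,0,0]],
  [[0,0,0],[0,0,0]],
  [[0,0,0],[0,0,0]],
])

```text
time: 37.95
tcp_pos: [0.3905, 0.2714, 0.0573]
orientation: [0.0, 0.015, 1.0, 0.0]
ft_force: [-0.5, -0.1, -0.2]
finger_gap: 0.0851
grasp_force: 0.0
```

>>> carry_out([
  [[0,0,0],[0,0,0]],
  [[0,0,0],[0,0,0]],
  [[0,0,0],[0,0,0]],
])

```text
time: 38.2
tcp_pos: [0.3906, 0.2716, 0.0575]
orientation: [0.001, 0.015, 1.0, 0.0]
ft_force: [-1.4, 0.0, -0.3]
finger_gap: 0.0852
grasp_force: 0.0
```

```bash
python3 -c "
from h import *
plan([(.3902,.2705,.055,1.54)])"
```

```text
t 38.2 at [0.3906 0.2716 0.0575] h 1.541 tilt [0.0011 0.0008] F [-1.4  0.  -0.3] gap 0.0852
[0.3,-1.1,2.5;0.001] |
```

>>> carry_out([
  [[0,-1,2.5],[0,0,0]],
  [[0,0,0],[0,0,0]],
  [[0,0,0],[0,0,0]],
  [[0,0,0],[0,0,0]],
])

```text
time: 38.53
tcp_pos: [0.39, 0.2702, 0.0543]
orientation: [-0.0, 0.015, 1.0, -0.0]
ft_force: [0.1, 0.1, 0.6]
finger_gap: 0.0852
grasp_force: 0.0
```

>>> carry_out([
  [[0,0,0],[0,0,0]],
  [[0,0,0],[0,0,0]],
  [[0,0,0],[0,0,0]],
  [[0,0,0],[0,0,0]],
  [[0,0,0],[0,0,0]],
], claw=48, squeeze=20)

```text
time: 38.95
tcp_pos: [0.3902, 0.2703, 0.0546]
orientation: [0.0, 0.015, 1.0, 0.0]
ft_force: [-0.5, -1.4, 4.2]
finger_gap: 0.0572
grasp_force: 20.8
```

>>> carry_out([
  [[0,0,0],[0,0,0]],
  [[0,0,0],[0,0,0]],
  [[0,0,0],[0,0,0]],
])

```text
time: 39.2
tcp_pos: [0.3902, 0.2703, 0.0546]
orientation: [0.0, 0.015, 1.0, 0.0]
ft_force: [-0.8, -1.7, 5.6]
finger_gap: 0.0573
grasp_force: 20.8
```

>>> carry_out([
  [[0,0,-10],[0,0,0]],
  [[0,0,-25],[0,0,0]],
  [[0,0,-35],[0,0,0]],
  [[0,0,-38],[0,0,0]],
  [[0,0,-35],[0,0,0]],
])

```text
time: 39.62
tcp_pos: [0.3894, 0.27, 0.1993]
orientation: [-0.0, 0.015, 1.0, -0.0]
ft_force: [1.0, 0.0, -0.5]
finger_gap: 0.0573
grasp_force: 21.8
```

>>> carry_out([
  [[0,0,-22],[0,0,0]],
  [[0,0,-10],[0,0,0]],
  [[0,0,0],[0,0,0]],
  [[0,0,0],[0,0,0]],
])

```text
time: 39.95
tcp_pos: [0.3898, 0.2701, 0.2287]
orientation: [-0.0, 0.015, 1.0, -0.0]
ft_force: [0.5, 0.0, -0.5]
finger_gap: 0.0569
grasp_force: 21.8
```

```bash
python3 -c "
from h import *
plan([(.6365,.044,.229,1.54)],38)"
```

```text
t 40.0 at [0.3898 0.2701 0.2287] h 1.541 tilt [-0.0003 -0.0001] F [ 0.5  0.  -0.5] gap 0.0569
[-28.1,-24.3,-0;0] [-28.2,-24.3,-0.1;0] [-28.1,-24.3,0;0] [-28.2,-24.3,-0;0] [-28.1,-24.3,-0.1;0.001] [-28.2,-24.3,0;-0] [-28.2,-24.2,-0;-0] [-28.2,-24.3,-0.1;-0] [-28.1,-24.3,0;0] |
```

>>> carry_out([
  [[-12,-10,0],[0,0,0]],
  [[-24,-21,0],[0,0,0]],
  [[-29,-25,0],[0,0,0]],
  [[-29,-25,0],[0,0,0]],
  [[-29,-25,0],[0,0,0]],
])

```text
time: 40.37
tcp_pos: [0.5093, 0.159, 0.2266]
orientation: [-0.002, 0.015, 1.0, -0.001]
ft_force: [0.1, 0.7, -1.6]
finger_gap: 0.0569
grasp_force: 21.8
```

>>> carry_out([
  [[-29,-25,0],[0,0,0]],
  [[-29,-25,0],[0,0,0]],
  [[-29,-25,0],[0,0,0]],
  [[-24,-21,0],[0,0,0]],
  [[-13,-11,0],[0,0,0]],
])

```text
time: 40.78
tcp_pos: [0.6315, 0.0469, 0.2256]
orientation: [-0.002, 0.016, 1.0, -0.001]
ft_force: [0.7, -0.1, 0.2]
finger_gap: 0.0571
grasp_force: 21.8
```

>>> carry_out([
  [[-6,-5.5,0],[0,0,0]],
  [[0,0,0],[0,0,0]],
  [[0,0,0],[0,0,0]],
  [[0,0,0],[0,0,0]],
  [[0,0,0],[0,0,0]],
])

```text
time: 41.2
tcp_pos: [0.6353, 0.0455, 0.2291]
orientation: [-0.0, 0.014, 1.0, 0.0]
ft_force: [-0.6, -0.9, -1.0]
finger_gap: 0.0575
grasp_force: 21.8
```

```bash
python3 -c "
from h import *
plan([(.6362,.0441,.074,1.54)],38)"
```

```text
t 41.2 at [0.6353 0.0455 0.2291] h 1.543 tilt [-0.0009  0.0002] F [-0.6 -0.9 -1. ] gap 0.0575
[-0.2,-0.3,31;0.001] [-0.2,-0.2,31;0] [-0.1,-0.3,31.1;0.001] [-0.2,-0.3,31;0] [-0.2,-0.2,31;0.001] |
```

>>> carry_out([
  [[-0.5,-1.2,15],[0,0,0.003]],
  [[0,0,28],[0,0,0]],
  [[0,0,32],[0,0,0]],
  [[0,0,28],[0,0,0]],
  [[0,0,22],[0,0,0]],
])

```text
time: 41.62
tcp_pos: [0.6352, 0.0441, 0.1025]
orientation: [-0.001, 0.016, 1.0, 0.0]
ft_force: [-0.0, 0.1, -1.1]
finger_gap: 0.0571
grasp_force: 21.8
```

>>> carry_out([
  [[0,0,14],[0,0,0]],
  [[0,0,9],[0,0,0]],
  [[0,0,5],[0,0,0]],
  [[0,0,2],[0,0,0]],
  [[0,0,0],[0,0,0]],
])

```text
time: 42.03
tcp_pos: [0.6372, 0.0434, 0.0749]
orientation: [0.0, 0.016, 1.0, 0.0]
ft_force: [0.0, -0.9, -1.0]
finger_gap: 0.0571
grasp_force: 21.8
```

>>> carry_out([
  [[0,0,0],[0,0,0]],
  [[0,0,0],[0,0,0]],
  [[0,0,0],[0,0,0]],
  [[0,0,0],[0,0,0]],
])

```text
time: 42.37
tcp_pos: [0.6373, 0.0431, 0.075]
orientation: [0.001, 0.016, 1.0, 0.0]
ft_force: [0.3, 0.4, -0.8]
finger_gap: 0.0572
grasp_force: 21.8
```

```bash
python3 -c "
from h import *
plan([(.6362,.0441,.057,1.54)],38)"
```

```text
t 42.4 at [0.6373 0.0431 0.075 ] h 1.538 tilt [0.0011 0.0001] F [ 0.3  0.4 -0.8] gap 0.0572
[1.2,1,18;-0.002] |
```

>>> carry_out([
  [[1,1,6],[0,0,0]],
  [[0,0,6],[0,0,0]],
  [[0,0,5],[0,0,0]],
  [[0,0,0],[0,0,0]],
  [[0,0,0],[0,0,0]],
])

```text
time: 42.78
tcp_pos: [0.6352, 0.0441, 0.0564]
orientation: [-0.001, 0.016, 1.0, -0.0]
ft_force: [0.1, -0.9, -1.0]
finger_gap: 0.057
grasp_force: 21.8
```

>>> carry_out([
  [[0,0,1],[0,0,0]],
  [[0,0,1],[0,0,0]],
  [[0,0,0],[0,0,0]],
  [[0,0,0],[0,0,0]],
])

```text
time: 43.12
tcp_pos: [0.636, 0.0441, 0.0554]
orientation: [0.0, 0.016, 1.0, 0.0]
ft_force: [-0.4, -0.6, -1.1]
finger_gap: 0.0572
grasp_force: 21.8
```

```bash
python3 -c "
from h import *
plan([(.6362,.0441,.0546,1.54)],38)"
```

```text
t 43.1 at [0.636  0.0441 0.0554] h 1.538 tilt [0.0002 0.    ] F [-0.4 -0.6 -1.1] gap 0.0572
[-0.2,0,0.8;-0.002] |
```

>>> carry_out([
  [[0,0,1.2],[0,0,0]],
  [[0,0,0],[0,0,0]],
  [[0,0,0],[0,0,0]],
])

```text
time: 43.37
tcp_pos: [0.6364, 0.0441, 0.0547]
orientation: [0.001, 0.016, 1.0, -0.0]
ft_force: [-0.8, -1.0, 3.2]
finger_gap: 0.0572
grasp_force: 21.9
```

>>> carry_out([
  [[0,0,0],[0,0,0]],
  [[0,0,0],[0,0,0]],
  [[0,0,0],[0,0,0]],
  [[0,0,0],[0,0,0]],
], claw=84)

```text
time: 43.7
tcp_pos: [0.6357, 0.0441, 0.0539]
orientation: [-0.0, 0.016, 1.0, 0.0]
ft_force: [-0.8, 0.5, -0.3]
finger_gap: 0.0836
grasp_force: 0.0
```

>>> carry_out([
  [[0,0,-10],[0,0,0]],
  [[0,0,-25],[0,0,0]],
  [[0,0,-35],[0,0,0]],
  [[0,0,-38],[0,0,0]],
  [[0,0,-38],[0,0,0]],
])

```text
time: 44.12
tcp_pos: [0.6353, 0.0441, 0.202]
orientation: [-0.0, 0.016, 1.0, -0.0]
ft_force: [1.7, 0.4, 0.1]
finger_gap: 0.0842
grasp_force: 0.0
```

>>> carry_out([
  [[5,0,-38],[0,0,0]],
  [[15,0,-20],[0,0,0]],
  [[15,0,0],[0,0,0]],
  [[5,0,0],[0,0,0]],
  [[0,0,0],[0,0,0]],
])

```text
time: 44.53
tcp_pos: [0.5949, 0.0455, 0.2588]
orientation: [0.0, 0.016, 1.0, 0.0]
ft_force: [0.2, 0.5, -0.4]
finger_gap: 0.084
grasp_force: 0.0
```

>>> carry_out([
  [[0,0,0],[0,0,0]],
  [[0,0,0],[0,0,0]],
  [[0,0,0],[0,0,0]],
  [[0,0,0],[0,0,0]],
])

```text
time: 44.87
tcp_pos: [0.596, 0.0454, 0.2572]
orientation: [-0.001, 0.016, 1.0, -0.0]
ft_force: [0.0, -0.2, -0.8]
finger_gap: 0.0842
grasp_force: 0.0
```

```bash
python3 -c "
from h import *
import pickle
plan([])
c=shot('wrist'); pickle.dump(c,open('w8.pkl','wb')); s=shot('side')
a=cv2.resize(c['f'][:300,100:400],(600,600),interpolation=cv2.INTER_CUBIC)
b=cv2.resize(s['f'][80:380,200:300],(200,600),interpolation=cv2.INTER_CUBIC)
cv2.imwrite('pics/m2.png',np.hstack([a,b]))
print(proj(c,(.56,.046,0)),proj(c,(.636,.044,.07)),proj(c,(.56,.09,.1)))"
```

```text
t 44.9 at [0.596  0.0454 0.2572] h 1.538 tilt [-0.0014 -0.0002] F [ 0.  -0.2 -0.8] gap 0.0842

[257.89431109 136.62892234] [258.1249215 208.4746607] [301.92482317 146.29094899]
```

View pics/m2.png

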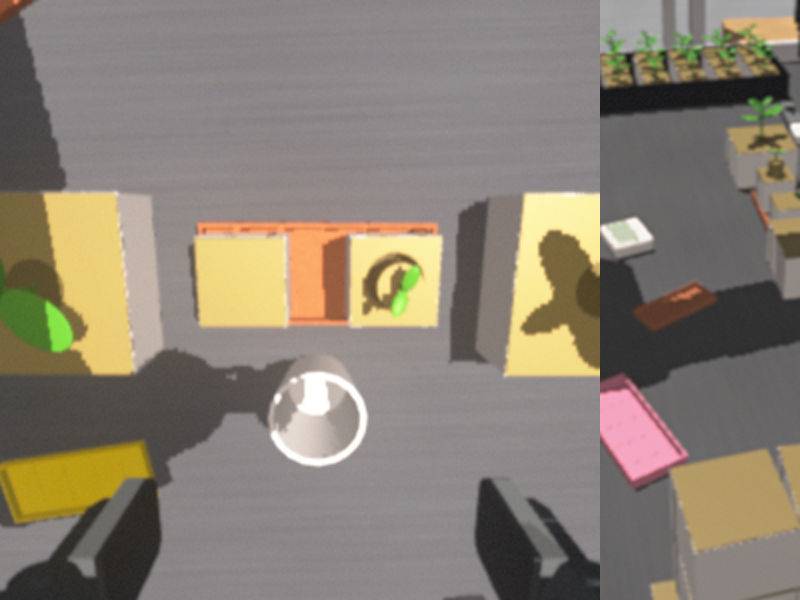

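The plug sits upright in the hole, with sprout and rim at (400,285). The cup stands behind the gap at (318,418), and both blocks are in the strip. I'll do one last numeric check.

```bash
python3 -c "
from h import *
import pickle
c=pickle.load(open('w8.pkl','rb'))
P=lambda x,y,z: ray(c,(x+.5)/2-.5+100,(y+.5)/2-.5,z)[:2]
r0,r1=P(152,195,0),P(162,373,0); l0,l1=P(490,195,0),P(477,372,0)
s=[P(*q,.014) for q in[(198,224),(438,224),(438,325),(200,325)]]
print('R',r0,r1,'L',l0,l1); print('strip',np.round(s,4).tolist(),'ctr front',(s[0]+s[1])/2)
u=np.array([.033,.9995]); x=np.array([.9995,-.033])
m=(r0+r1+l0+l1)/4; print('row mid',m,'strip-mid along,across',((s[0]+s[1])/2+.032*x-m)@u,((s[0]+s[1])/2+.032*x-m)@x)
k=P(318,418,.07); print('cup',k,'rel strip',(k-((s[0]+s[1])/2+.032*x))@u,(k-((s[0]+s[1])/2+.032*x))@x)
print('R len',np.linalg.norm(r1-r0),np.arctan2((r1-r0)[1],(r1-r0)[0]),np.arctan2((l1-l0)[1],(l1-l0)[0]),'strip yaw',np.arctan2(-(s[1]-s[0])[0],(s[1]-s[0])[1]))"
```

```text
R [ 0.50667246 -0.05797563] [ 0.62576643 -0.06519712] L [0.51354933 0.15924456] [0.63204552 0.15718961]
strip [[0.5253, -0.0272], [0.53, 0.1235], [0.5945, 0.1256], [0.5896, -0.032]] ctr front [0.52766111 0.04815439]
row mid [0.56950844 0.04831536] strip-mid along,across -0.001541848904225134 -0.009818237420788939
cup [0.63636983 0.04472549] rel strip 0.0001601982679769469 0.07676466285819236
R len 0.11931270792992242 -0.06056273862801152 -0.01734017751932448 strip yaw -0.031630764794311934
```

The plant corners nearest the robot (the far edges are hidden, so that "row mid" was off) put the strip within 2 mm of the middle of the row. The cup is centred to 0.2 mm and about 16 mm clear of the strip. I'll hand it in.

```bash
python3 -c "
from workcell import env
print(env.sign_off())"
```

```text
the job is handed in; nothing more can be done
None
```

The drip check point is set up as asked and handed in at about 45 s of the 120 s; in the last picture the strip, both blocks, plug and cup are all in place, and the arm never went near the pen meter or the snips.

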